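# Pull the airwell shutter shut with the hook pole

### The job

Rain is on the way: take the hook pole off its rest, drop its hook into the ring eye on the open louvred shutter behind the altar, and swing the shutter fully shut with it, without slamming it and without touching the shutter by hand. Then lay the pole back in both forks of its rest the way it lay, hook hanging down at the same end, and let go. Leave the porcelain jar, the canister, the wooden box and the bell on it standing where they are.

Things in the scene. Friction and masses are not known exactly. Their poses are not given: they have to be found in the camera images.
- window: fixed timber window frame, 280 wide x 40 deep x 400 mm high. Origin: centre of its underside. Local x: horizontal, square out of the frame to outdoors (-x: altar side); y: along the frame to the hinge jamb. Clear opening y -100 to +100 mm, 140 to 360 mm above the shelf; 40 mm head and jambs. Boarding below; 140 mm high it runs on 120 mm past the hinge jamb, 160 mm past the other
- shutter (a joint): angle of the louvred leaf in rad: 0 is fully shut, on its stop in the plane of the frame; positive is swung outdoors, to 1.4 (counter-clockwise from above). Vertical hinge axis; hinge friction of about 0.22 N m holds the leaf wherever it is left, so 1 to 2 N at the ring moves it. Leaf 196 wide x 214 high x 18 mm thick, about 0.7 kg
- shutter_hinge (a point): point on the vertical hinge axis of the shutter at the ring's height; in the window's frame at x = +8, y = +100 mm
- ring_eye (a point): centre of the steel ring eye near the leaf's free edge, on its altar side, 264.5 mm above the shelf. The ring lies flat, hole axis vertical: hole 36, wire 7, outside 50 mm. It turns with the leaf: 172 mm along the leaf from the hinge axis and 41 mm off the leaf's mid plane (32 off its face), so with the leaf shut it is at x = -33, y = -72 mm in the window's frame
- pole: loose hook pole, 315 mm long, about 0.16 kg. Origin on its axis in the handle; x along the pole to the hook, z up (the hook leg points to -z). Wooden handle 22 wide (y) x 26 high (z) mm, x = -85 to +65 mm; then 9 mm round steel tube to x = 225 mm, where it bends down into the hook leg. Balances about 10 mm ahead of the origin. Starts in the rest, level, axis 85 mm above the shelf
- hook_leg (a point): middle of the hook's straight leg: x = 225, z = -25 mm in the pole's frame; the leg is a 9 mm round bar hanging square to the pole
- hook_tip (a point): lowest point of the hook, x = 220, z = -50 mm in the pole's frame (the toe bends 5 mm back to the handle)
- rest: fixed pole rest: board 250 x 70 x 12 mm with two upright steel forks open at the top. Origin under the pole's origin; x along the pole to the hook end. Rear fork under the handle at x = -60 mm (bed 72 mm up, gap 30, flared prongs to 96 mm), front fork under the tube at x = +155 mm (bed 80.5 mm up, gap 20, flared prongs to 103 mm). The handle is free from x = -50 to +65 mm
- rest_seat (a point): where the pole's origin lies when it is in the rest: 85 mm above the origin of the rest, same axes
- jar: tall blue-and-white porcelain lidded jar, round, 330 mm high, 121 mm across at its belly (180 mm up), 92 mm across the lid (280 mm up); 1.4 kg, loose. Stands just in front of the window on one side or the other. Origin: centre of its underside
- canister: clear plastic canister with a grey screw lid, 106 mm across, 183 mm high, loose, stands in front of the window on the other side than the jar. Origin: centre of its underside
- box: wooden box with a hook latch, 156 x 106 x 83 mm high, loose, beside the rest. Origin: centre of its underside
- bell: stainless bell standing on the box, 82 mm across, 97 mm high with its loop, loose. Origin: centre of its underside (83 mm above the shelf)
There are look-alikes about, which are no part of the job. What is meant by the canister is not red, and is the smaller of those in its own colour. There is more than one size of the bell; the one meant has the size given above.

How it is judged:
By the outcome, as a careful person would: the job done as asked, in the order asked, and still so for the second after the job is handed in, with the robot touching nothing.
It also fails if it takes over 64 s, if anything falls off the work surface, if the arm or the gripper's body presses on something with over 40 N, if the wrist force passes 120 N, or if a joint passes its speed limit or range.

### The arm

A 7-joint arm with a two-finger parallel gripper is mounted at the origin on the work surface. World frame = base frame: x ahead of the robot, y to its left, z up, the work surface at z = 0. Lengths are in m, angles in rad, forces in N, time in s.
With the tool pointing down it reaches from about 0.4 to 0.85 m from the base axis. Payload 10.4 kg.
Tool frame: the origin (TCP) lies midway between the tips of the shut fingers; the grasp point (between the pads) lies 19 mm behind it; y points along the fingers, x is the direction in which the jaws open and shut, and the axes are right-handed (so a half turn about y gives the same grasp; the last joint's range is limited). The gripper opens to 87 mm and grips with 3 to 60 N. Pads are 19 mm wide; open, the fingers measure 117 mm over their backs; the gripper's body (75 mm by 190 mm) begins 51 mm behind the grasp point.
Start: joints at [1.226, 0.332, -0.065, 1.46, 0.022, 1.35, -0.088], TCP at [0.198, -0.593, 0.223] pointing down, gripper open.
Joint ranges: [-2.6, 2.6], [-0.5, 2.12], [-1.47, 1.34], [0.16, 2.42], [-1.27, 4.41], [0.06, 2.06], [-2.6, 2.6]. Speed limits (rad/s): [2.22, 2.22, 2.79, 2.79, 3.14, 3.14, 3.14].

### API

Orientations are given as a unit quaternion [x, y, z, w].
In Python, from bench import * gives the robot as it stands.
- The arm moves only by the tool jog_arm, never from a script. Its argument "commands" is a list of rows, each an object with "translation": the shift along the world's x, y, z in mm, a list of three; "twist": the turn about the world's z in rad. A call has 1 to 20 rows; each row shifts and turns the commanded pose from where the row before left it; what a row does not reach is not made up. A row lasts 1/10 s, in which the tool goes at most 50 mm and 8.59 degrees, less where a joint would pass 70% of its speed; a pose out of reach is approached as far as the arm can. A call is refused whole if a number of a shift passes 50 or a number of a turn 0.15, either way. A call with a gripper value outside its range is refused whole. "grip" is the closure, from 0 (fully open) to 1 (shut), set as the call begins (left out, the last holds). The fingers move at their own pace and stop on an object; "grip_force" is the grip in N (left out, the last holds). Time passes only in rows, so rows that do not move let the fingers close. It gives the time, the measured TCP pose, the force and the opening at its end, in the units of the state.
- read_state(): the state, without advancing time (a new reading comes with each control period).
- camera(name): name is "side" or "top"; returns a dict with "img" (384x512x3 uint8, red, green, blue), "fx", "fy", "cx", "cy" (pixels), "cam_to_world" (4x4, takes a point from camera to world coordinates). Camera axes: x right, y down, z forward; pixel columns grow to the right and rows downward; lengths in m; the calibration is good to about 2 mm. A picture is of the moment at which its call begins. There is no depth.
- close_job(): hands the job in, once; it reports no verdict.
The state is a dict: "time": time; "joint_positions": joint angles; "joint_vel": joint speeds; "joint_torque": joint torques, N m; "ee_pos": TCP position; "eef_rot": TCP orientation; "ft_force": force on the tool from outside, world axes, zero at the start; "torque": the same for the moment, N m; "width": finger opening in m.
Only numpy, scipy, OpenCV 4.12 (cv2) and the standard library are available. Lean on these libraries where they do the work, as an engineer would, in place of code of your own. Each camera call takes 0.05 s, during which the arm holds its last target.

## Working session

There is one attempt and no reset: what is moved stays moved. The work goes in short steps, Python scripts to look and compute and a tool call to move; the robot and the scene stay as the last step left them, time stands still between calls to the robot, and variables do not carry over. Pictures are saved under pics/ and viewed, and the job is handed in when it is done.

Besides the shell and the picture viewer there is one more tool, called after "Request:" as name([rows], argument=value, ...), one row to a line, values as JSON. jog_arm: Moves the arm, as the interface text tells. Its arguments: {"type":"object","properties":{"commands":{"type":"array"},"grip":{"type":"number"},"grip_force":{"type":"number"}},"required":["commands"]}

```bash
ls; mkdir -p pics; python3 - <<'E'
from bench import *
import cv2,json,numpy as np
s=read_state();print({k:np.round(v,3).tolist() for k,v in s.items()})
for n in("side","top"):
    c=camera(n);cv2.imwrite(f"pics/{n}0.png",cv2.cvtColor(c["img"],cv2.COLOR_RGB2BGR))
    print(n,c["fx"],c["fy"],c["cx"],c["cy"]);print(np.round(c["cam_to_world"],4))
E
```

```text
pics
{'time': 0.0, 'joint_positions': [1.226, 0.333, -0.065, 1.461, 0.022, 1.35, -0.088], 'joint_vel': [-0.001, -0.002, -0.0, -0.001, 0.002, 0.001, -0.001], 'joint_torque': [-0.0, -62.325, 0.025, -38.99, -0.061, 0.04, 0.0], 'ee_pos': [0.198, -0.593, 0.222], 'eef_rot': [-0.573, 0.414, -0.413, 0.574], 'ft_force': [-0.075, 0.333, -0.058], 'torque': [-0.011, -0.004, -0.001], 'width': 0.087}
side 364.9854987247705 364.9854987247705 256.10726797686164 190.69805891526258
[[-0.5795 -0.7696  0.268   0.2795]
 [-0.8149  0.5454 -0.1962  0.1294]
 [ 0.0048 -0.3321 -0.9432  1.1876]
 [ 0.      0.      0.      1.    ]]
top 355.34005654981166 355.34005654981166 250.92511455394063 180.12326562568532
[[-0.0047 -0.9895  0.1447  0.4182]
 [-1.      0.0039 -0.0056 -0.0947]
 [ 0.005  -0.1447 -0.9895  1.1978]
 [ 0.      0.      0.      1.    ]]
```

View pics/side0.png

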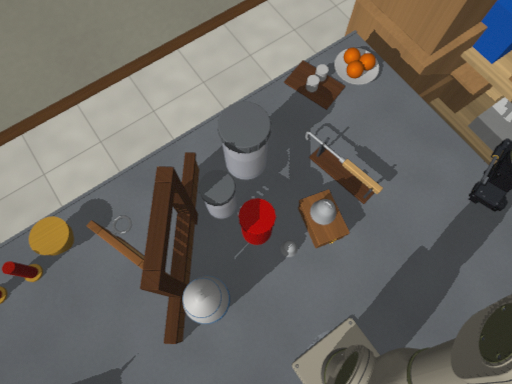

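View pics/top0.png

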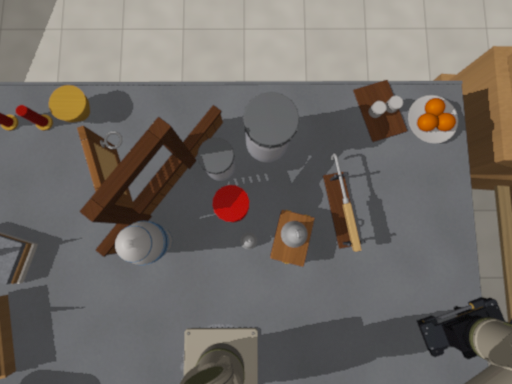

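```bash
cat > h.py <<'E'
import numpy as np,cv2
CAM={'side':(364.9855,256.1073,190.6981),'top':(355.34,250.9251,180.1233)}
from bench import *
def cams():
    return {n:camera(n) for n in("side","top")}
def proj(c,P):
    P=np.atleast_2d(P);T=np.linalg.inv(c["cam_to_world"]);q=P@T[:3,:3].T+T[:3,3]
    return np.c_[c["fx"]*q[:,0]/q[:,2]+c["cx"],c["fy"]*q[:,1]/q[:,2]+c["cy"]]
def ray(c,uv):
    T=np.array(c["cam_to_world"]);d=T[:3,:3]@np.array([(uv[0]-c["cx"])/c["fx"],(uv[1]-c["cy"])/c["fy"],1]);return T[:3,3],d
def atz(c,uv,z):
    o,d=ray(c,uv);return o+d*(z-o[2])/d[2]
def crop(c,u0,v0,u1,v1,k,fn,pts=None):
    im=cv2.cvtColor(c["img"],cv2.COLOR_RGB2BGR)[v0:v1,u0:u1]
    im=cv2.resize(im,None,fx=k,fy=k,interpolation=cv2.INTER_CUBIC)
    if pts is not None:
        for col,P in pts:
            for p in proj(c,P): cv2.circle(im,(int((p[0]-u0+.5)*k),int((p[1]-v0+.5)*k)),2,col,-1)
    step=20
    for u in range((u0//step+1)*step,u1,step): cv2.putText(im,str(u),(int((u-u0)*k),10),0,.35,(0,255,255),1);cv2.line(im,(int((u-u0+.5)*k),12),(int((u-u0+.5)*k),18),(0,255,255),1)
    for v in range((v0//step+1)*step,v1,step): cv2.putText(im,str(v),(0,int((v-v0)*k)+4),0,.35,(0,255,255),1);cv2.line(im,(24,int((v-v0+.5)*k)),(30,int((v-v0+.5)*k)),(0,255,255),1)
    cv2.imwrite(fn,im)
E
python3 - <<'E'
from h import *
import pickle
C=cams();pickle.dump(C,open("c0.pkl","wb"))
crop(C["top"],70,95,230,265,3.5,"pics/t1.png")
crop(C["top"],260,140,380,270,4.5,"pics/t2.png")
crop(C["side"],80,145,240,345,3,"pics/s1.png")
crop(C["side"],290,120,400,250,4.5,"pics/s2.png")
E
```

```text
(no output)
```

View pics/t1.png

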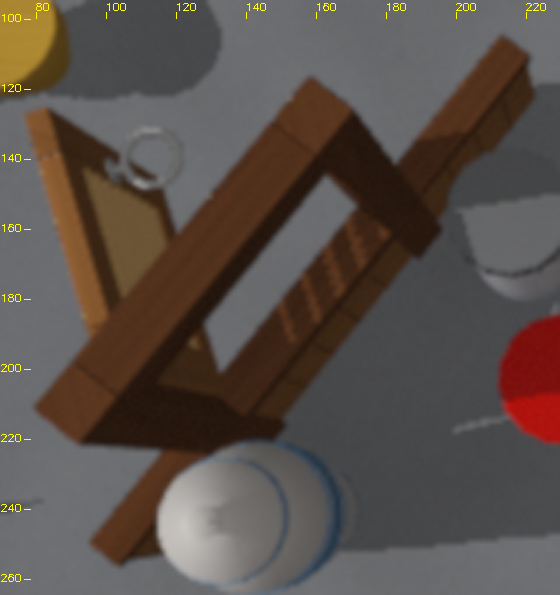

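View pics/t2.png

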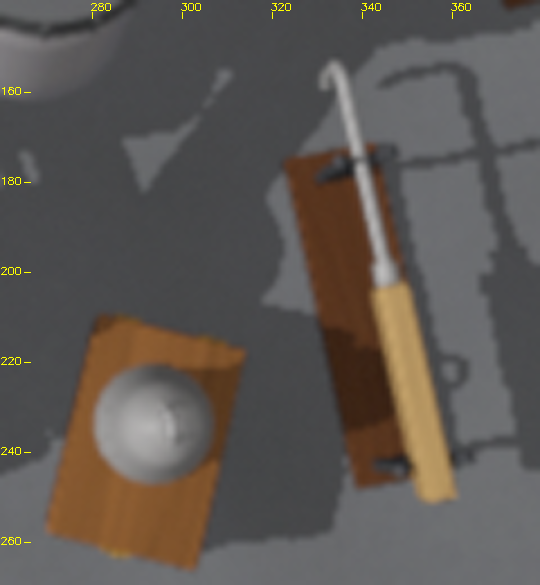

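View pics/s1.png

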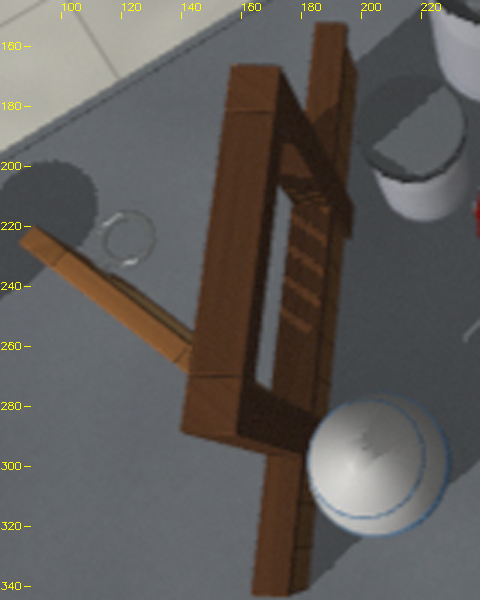

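View pics/s2.png

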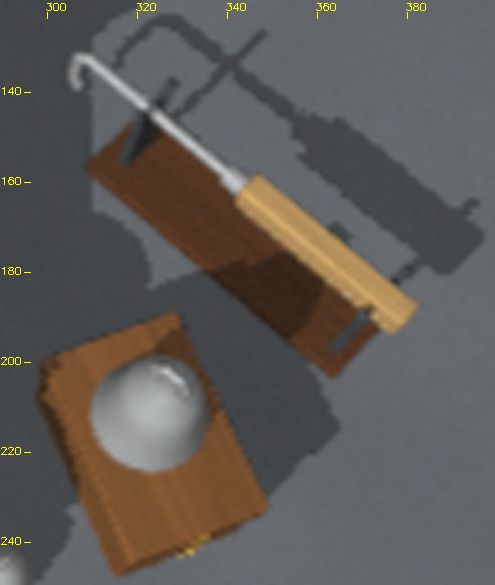

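```bash
cat > fit.py <<'E'
from h import *
import pickle
from scipy.optimize import least_squares
C=pickle.load(open("c0.pkl","rb"));t,s=C["top"],C["side"]
def Rz(a): return np.array([[np.cos(a),-np.sin(a),0],[np.sin(a),np.cos(a),0],[0,0,1]])
def W(p,L): return np.atleast_2d(L)@Rz(p[2]).T+[p[0],p[1],0]
def fit(obs,x0):
    f=lambda p:np.concatenate([(proj(c,W(p,L))-uv).ravel() for c,L,uv in obs])
    r=least_squares(f,x0,loss='soft_l1');return r.x,f(r.x).reshape(-1,2)
# window head corners
wo=[(t,[.02,-.14,.4],(158.6,116.7)),(t,[-.02,-.14,.4],(170.1,125.9)),(t,[-.02,.14,.4],(92.9,221.3)),(t,[.02,.14,.4],(79.7,211.3)),
(s,[.02,-.14,.4],(156.2,166.7)),(s,[-.02,-.14,.4],(173,167.5)),(s,[-.02,.14,.4],(159.3,290)),(s,[.02,.14,.4],(140,289))]
w,rw=fit(wo,[.7,.3,.7])
# pole: x,y,yaw
po=[(t,[-.085,.011,.098],(352,251)),(t,[-.085,-.011,.098],(360.8,249.8)),(t,[.065,.011,.098],(342.5,204)),(t,[.065,-.011,.098],(350.9,202)),
(s,[-.085,.011,.098],(376.2,193)),(s,[-.085,-.011,.098],(382,187.5)),(s,[.065,.011,.098],(341,164)),(s,[.065,-.011,.098],(347.5,158.5)),(t,[.225,0,.0895],(334,154)),]
p,rp=fit(po,[.5,-.4,0])
# rest board corners z .012
ro=[(t,[.155+.0,0,0.012],(0,0))]
np.set_printoptions(precision=4,suppress=True)
if __name__=="__main__":
    print("win",w);print(rw);print("pole",p);print(rp)
    for a in (.9,1.0,1.1,1.2,1.3):
        h=np.array([.008,.1]);R=Rz(a)[:2,:2];r=h+R@[-.041,-.172]
        P=W(w,[r[0],r[1],.2645]);print(a,P,proj(t,P),proj(s,P))
E
python3 fit.py
```

```text
win [0.5645 0.188  0.9195]
[[-1.7236 -1.2958]
 [ 0.1639 -0.4634]
 [-1.8262  1.1495]
 [-2.2408  0.291 ]
 [ 0.7877 -0.9935]
 [ 1.0393 -1.2398]
 [ 0.267  -0.1692]
 [ 0.4382  0.1674]]
pole [ 0.4441 -0.4053  0.1729]
[[ 0.5109  0.4438]
 [-1.2407  0.3422]
 [-0.4842 -1.0164]
 [-1.9651 -0.2637]
 [ 2.5067  0.0435]
 [ 1.0175  0.897 ]
 [ 1.4061 -1.61  ]
 [-0.7476 -0.4869]
 [ 0.0177 -0.6988]]
0.9 [[0.6667 0.2576 0.2645]] [[118.0371 139.5217]] [[127.9955 220.8689]]
1.0 [[0.6655 0.2752 0.2645]] [[111.4552 139.9557]] [[122.193  225.0411]]
1.1 [[0.6626 0.2926 0.2645]] [[104.9092 141.0242]] [[116.7383 229.7452]]
1.2 [[0.658  0.3097 0.2645]] [[ 98.4595 142.7183]] [[111.684  234.9472]]
1.3 [[0.6517 0.3262 0.2645]] [[ 92.1659 145.0238]] [[107.0807 240.6082]]
```

```bash
cat > a.py <<'E'
from fit import *
from scipy.spatial.transform import Rotation as R
def tri(ut,us):
    o1,d1=ray(t,ut);o2,d2=ray(s,us)
    k=np.linalg.lstsq(np.c_[d1,-d2],o2-o1,rcond=None)[0];a=o1+k[0]*d1;b=o2+k[1]*d2;return (a+b)/2,np.linalg.norm(a-b)
print("ring",tri((113,139.7),(122.3,223.9)), atz(t,(113,139.7),.2645),atz(s,(122.3,223.9),.2645))
print("hinge head corner checks")
for L,ut,us in [([-.02,.14,.4],(92.9,221.3),(159.3,290)),([-.02,-.14,.4],(170.1,125.9),(173,167.5)),([.02,-.14,.4],(158.6,116.7),(156.2,166.7)),([.02,.14,.4],(79.7,211.3),(140,289))]:
    print(tri(ut,us),W(w,L))
for L,ut,us in [([-.085,.011,.098],(352,251),(376.2,193)),([.065,-.011,.098],(350.9,202),(347.5,158.5)),([.065,.011,.098],(342.5,204),(341,164)),([-.085,-.011,.098],(360.8,249.8),(382,187.5))]:
    print(tri(ut,us),W(p,L))
print("jar lid", atz(t,(140,243),.28),atz(s,(205,300),.28), tri((130,242),(202,292)))
print("bigcan", atz(t,(271,118),.25),atz(s,(245,128),.25),tri((271,118),(245,128)))
print("rest front fork prongs", atz(t,(330,179),.103),atz(t,(346,173),.103))
st=read_state();print(R.from_quat(st["eef_rot"]).as_matrix(),st["ee_pos"])
E
python3 a.py
```

```text
ring (array([0.6683, 0.2733, 0.261 ]), np.float64(0.002628642835436944)) [0.6662 0.2711 0.2645] [0.668  0.2735 0.2645]
hinge head corner checks
(array([0.4442, 0.2601, 0.3841]), np.float64(0.00030779963488189975)) [[0.4411 0.257  0.4   ]]
(array([0.666 , 0.09  , 0.3912]), np.float64(0.0015111089923198133)) [[0.6638 0.0872 0.4   ]]
(array([0.6921, 0.1204, 0.3852]), np.float64(0.005078603617916653)) [[0.688 0.119 0.4  ]]
(array([0.468 , 0.2912, 0.3866]), np.float64(0.003045984317008984)) [[0.4653 0.2888 0.4   ]]
(array([ 0.3616, -0.4083,  0.0899]), np.float64(0.0053628358816387375)) [[ 0.3585 -0.409   0.098 ]]
(array([ 0.5115, -0.4171,  0.0755]), np.float64(0.0011183341161752254)) [[ 0.51   -0.4049  0.098 ]]
(array([ 0.5076, -0.3901,  0.071 ]), np.float64(0.00593860050436436)) [[ 0.5062 -0.3832  0.098 ]]
(array([ 0.365 , -0.4353,  0.0909]), np.float64(0.004920422010648038)) [[ 0.3622 -0.4307  0.098 ]]
jar lid [0.3921 0.1827 0.28  ] [0.3827 0.2001 0.28  ] (array([0.3959, 0.1925, 0.3275]), np.float64(7.938841109006233e-05))
bigcan [ 0.7303 -0.1564  0.25  ] [ 0.7215 -0.1509  0.25  ] (array([ 0.7389, -0.1596,  0.2176]), np.float64(0.004525606601283286))
rest front fork prongs [ 0.5809 -0.3475  0.103 ] [ 0.5996 -0.3983  0.103 ]
[[ 0.3163 -0.0002  0.9487]
 [-0.9487  0.0007  0.3163]
 [-0.0007 -1.     -0.    ]] [ 0.1976 -0.5927  0.2221]
```

```bash
cat > ov.py <<'E'
from fit import *
def polepts(p):
    b=[[x,y,.098] for x in np.linspace(-.085,.065,16) for y in(-.011,.011)]+[[x,0,.085] for x in np.linspace(.07,.225,14)]+[[.225,0,z] for z in np.linspace(.085,.04,5)]+[[.22,0,.035]]
    return W(p,b)
rest=[[x,y,.012] for x in np.linspace(-.0,.0,1) for y in(-.035,.035)]+[[-.06,y,.096] for y in(-.015,.015)]+[[.155,y,.103] for y in(-.01,.01)]
for n,b in(("top",(310,140,380,265)),("side",(295,120,400,215))):
    crop(C[n],*b,5,f"pics/ov_{n}.png",[((0,0,255),polepts(p)),((0,255,0),W(p,rest))])
a=np.hstack([cv2.copyMakeBorder(cv2.imread(f"pics/ov_{n}.png"),0,0,0,0,0) if 0 else cv2.resize(cv2.imread(f"pics/ov_{n}.png"),(400,int(400*k))) for n,k in(("top",1.4),("side",1.4))]) if 0 else None
E
python3 ov.py
```

```text
(no output)
```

View pics/ov_top.png

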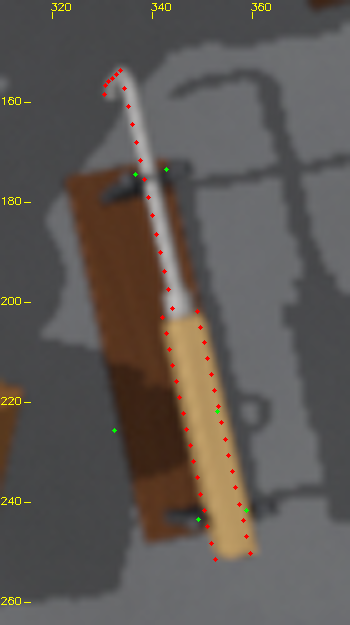

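View pics/ov_side.png

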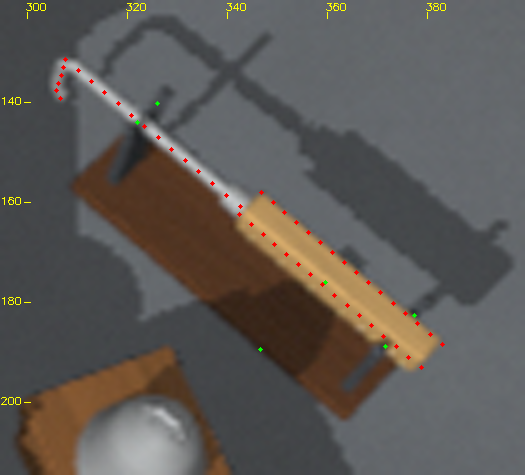

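Request:
jog_arm([
  {"translation":[24.6,18.7,-6],"twist":-0.015},
  {"translation":[24.6,18.7,-6],"twist":-0.015},
  {"translation":[24.6,18.7,-6],"twist":-0.015},
  {"translation":[24.6,18.7,-6],"twist":-0.015},
  {"translation":[24.6,18.7,-6],"twist":-0.015},
  {"translation":[24.6,18.7,-6],"twist":-0.015},
  {"translation":[24.6,18.7,-6],"twist":-0.015},
  {"translation":[24.6,18.7,-6],"twist":-0.015},
  {"translation":[24.6,18.7,-6],"twist":-0.015},
  {"translation":[24.6,18.7,-6],"twist":-0.015},
  {"translation":[0,0,0],"twist":0},
  {"translation":[0,0,0],"twist":0},
], grip=0)

```text
time: 1.4
ee_pos: [0.444, -0.4054, 0.1622]
eef_rot: [0.541, -0.455, 0.455, -0.541]
ft_force: [-0.5, 0.4, -0.3]
width: 0.0871
```

```bash
python3 - <<'E'
from h import *
C=cams()
crop(C["top"],250,130,420,300,3.4,"pics/t3.png")
crop(C["side"],280,100,440,250,3.5,"pics/s3.png")
E
```

```text
(no output)
```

View pics/t3.png

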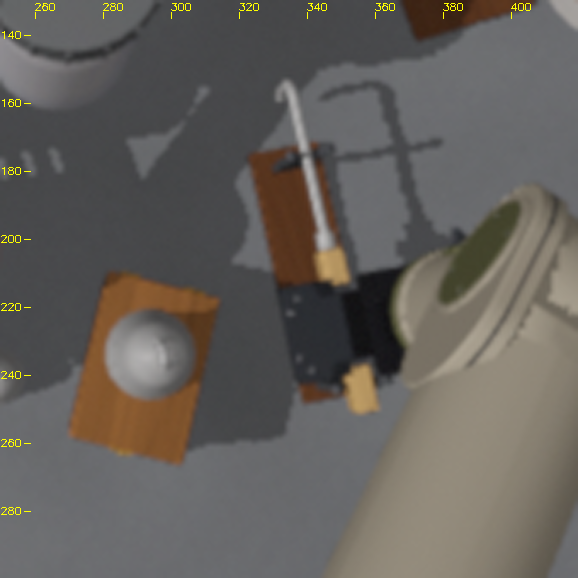

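View pics/s3.png

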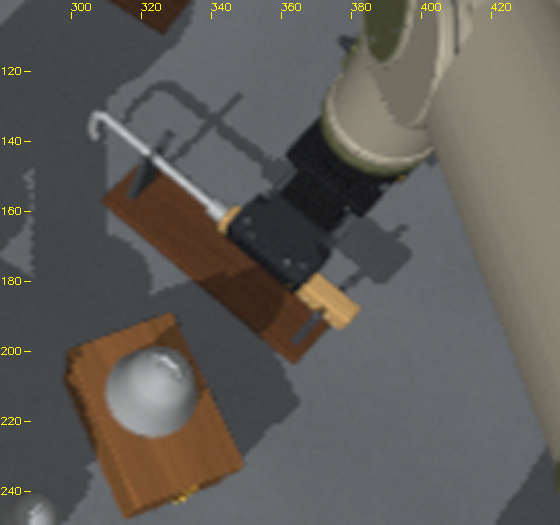

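Request:
jog_arm([
  {"translation":[0,0,-12],"twist":0},
  {"translation":[0,0,-12],"twist":0},
  {"translation":[0,0,-12],"twist":0},
  {"translation":[0,0,-12],"twist":0},
  {"translation":[0,0,-12],"twist":0},
  {"translation":[0,0,-12],"twist":0},
  {"translation":[0,0,-12],"twist":0},
  {"translation":[0,0,-12],"twist":0},
  {"translation":[0,0,0],"twist":0},
  {"translation":[0,0,0],"twist":0},
])

```text
time: 2.5
ee_pos: [0.4437, -0.4059, 0.0665]
eef_rot: [0.541, -0.455, 0.455, -0.541]
ft_force: [0.9, -0.0, -0.2]
width: 0.087
```

Request:
jog_arm([
  {"translation":[0,0,0],"twist":0},
  {"translation":[0,0,0],"twist":0},
  {"translation":[0,0,0],"twist":0},
  {"translation":[0,0,0],"twist":0},
  {"translation":[0,0,0],"twist":0},
  {"translation":[0,0,0],"twist":0},
  {"translation":[0,0,0],"twist":0},
  {"translation":[0,0,0],"twist":0},
], grip=1, grip_force=40)

```text
time: 3.3
ee_pos: [0.4437, -0.4059, 0.0666]
eef_rot: [0.541, -0.455, 0.455, -0.541]
ft_force: [-0.6, 0.1, 0.1]
width: 0.031
```

Request:
jog_arm([
  {"translation":[0,0,0],"twist":0},
  {"translation":[0,0,0],"twist":0},
  {"translation":[0,0,0],"twist":0},
  {"translation":[0,0,0],"twist":0},
])

```text
time: 3.7
ee_pos: [0.4437, -0.406, 0.0666]
eef_rot: [0.541, -0.455, 0.455, -0.541]
ft_force: [0.1, -0.9, -0.8]
width: 0.0221
```

Request:
jog_arm([
  {"translation":[0,0,5],"twist":0},
  {"translation":[0,0,5],"twist":0},
  {"translation":[0,0,10],"twist":0},
  {"translation":[0,0,15],"twist":0},
  {"translation":[0,0,20],"twist":0},
  {"translation":[0,0,25],"twist":0},
  {"translation":[0,0,25],"twist":0},
  {"translation":[0,0,25],"twist":0},
  {"translation":[0,0,25],"twist":0},
  {"translation":[0,0,25],"twist":0},
  {"translation":[0,0,25],"twist":0},
  {"translation":[0,0,20],"twist":0},
  {"translation":[0,0,15],"twist":0},
  {"translation":[0,0,5],"twist":0},
  {"translation":[0,0,0],"twist":0},
  {"translation":[0,0,0],"twist":0},
])

```text
time: 5.3
ee_pos: [0.4434, -0.4057, 0.3106]
eef_rot: [0.541, -0.456, 0.455, -0.541]
ft_force: [0.6, -1.2, -2.7]
width: 0.0215
```

```bash
python3 - <<'E'
from h import *
C=cams()
crop(C["top"],250,100,450,300,3,"pics/t4.png")
crop(C["side"],250,60,440,230,3,"pics/s4.png")
E
```

```text
(no output)
```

View pics/t4.png

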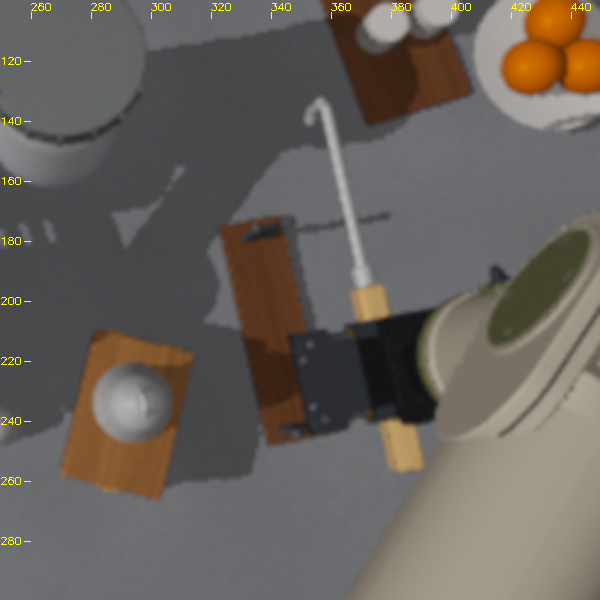

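View pics/s4.png

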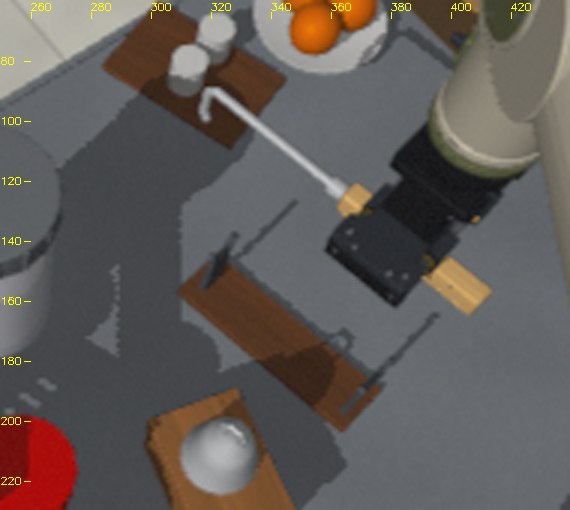

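```bash
python3 - <<'E'
from fit import *
for yaw in (.165,.173,.18):
    P=W([.4434,-.4057,yaw],[[.225,0,.3296],[.22,0,.2796],[.065,0,.3426],[-.085,0,.3426]]);P
    print(yaw,proj(t,P).round(1).tolist(),proj(s,P).round(1).tolist())
E
```

```text
0.165 [[357.4, 132.6], [352.1, 139.6], [373.0, 194.2], [386.8, 256.5]] [[320.5, 88.2], [318.8, 99.6], [366.7, 122.0], [412.6, 159.0]]
0.173 [[356.7, 132.7], [351.5, 139.7], [372.8, 194.3], [387.1, 256.5]] [[320.1, 88.6], [318.4, 100.0], [366.6, 122.1], [412.7, 158.8]]
0.18 [[356.1, 132.8], [350.9, 139.8], [372.6, 194.3], [387.3, 256.4]] [[319.7, 89.0], [318.1, 100.3], [366.5, 122.2], [412.9, 158.7]]
```

```bash
python3 - <<'E'
from fit import *
b=atz(t,(268,161),0);print(b)
o,d=ray(t,(270,147));k=(b[0]-o[0])/d[0];print(o+d*k)
b=atz(s,(249,178),0);print(b)
for h in(.15,.2,.25,.3): print(h,proj(t,[b[0],b[1],h]),proj(s,[b[0],b[1],h]))
from scipy.spatial.transform import Rotation as R
print(w, W(w,[[-.033,-.072,.2645],[.128,-.03,.2645]]))
E
```

```text
[ 0.6595 -0.1604  0.    ]
[ 0.6595 -0.1555  0.203 ]
[ 0.6696 -0.1245  0.    ]
0.15 [[258.6888 147.9274]] [[248.3443 160.3682]]
0.2 [[259.15   143.8603]] [[248.0878 153.47  ]]
0.25 [[259.6581 139.3802]] [[247.808  145.9454]]
0.3 [[260.2206 134.4208]] [[247.5016 137.7051]]
[0.5645 0.188  0.9195] [[0.6018 0.1181 0.2645]
 [0.666  0.2716 0.2645]]
```

Request:
jog_arm([
  {"translation":[-1,10,0],"twist":0.02},
  {"translation":[-1,20,0],"twist":0.04},
  {"translation":[-1,20,0],"twist":0.04},
  {"translation":[-1,20,0],"twist":0.04},
  {"translation":[-1,20,0],"twist":0.04},
  {"translation":[-1,20,0],"twist":0.04},
  {"translation":[-1,20,0],"twist":0.04},
  {"translation":[-1,20,0],"twist":0.04},
  {"translation":[-1,20,0],"twist":0.04},
  {"translation":[-1,20,0],"twist":0.04},
  {"translation":[-1,20,0],"twist":0.04},
  {"translation":[-1,20,0],"twist":0.04},
  {"translation":[-1,20,0],"twist":0.04},
  {"translation":[-1,20,0],"twist":0.04},
  {"translation":[-1,20,0],"twist":0.04},
  {"translation":[-1,20,0],"twist":0.04},
  {"translation":[-1,20,0],"twist":0.05},
  {"translation":[-1,20,0],"twist":0.05},
  {"translation":[-1,7,0],"twist":0.027},
  {"translation":[0,0,0],"twist":0},
])

```text
time: 7.4
ee_pos: [0.4247, -0.0479, 0.3117]
eef_rot: [0.67, -0.225, 0.226, -0.67]
ft_force: [-0.3, -0.9, -1.2]
width: 0.0216
```

```bash
cat > look.py <<'E'
from h import *
import sys
n=sys.argv[1];C=cams()
import pickle;pickle.dump(C,open(f"c{n}.pkl","wb"))
crop(C["top"],70,90,310,300,2.8,f"pics/t{n}.png")
crop(C["side"],80,120,320,345,2.6,f"pics/s{n}.png")
s=read_state();print(s["joint_positions"],s["ee_pos"],s["ft_force"])
E
python3 look.py 5
```

```text
[ 0.58335808 -0.12909115 -0.51138522  1.76774214 -0.06296728  1.48670432
 -0.57242432] [ 0.42469694 -0.04966208  0.31152833] [ 0.21744568  0.2699278  -1.48159951]
```

View pics/t5.png

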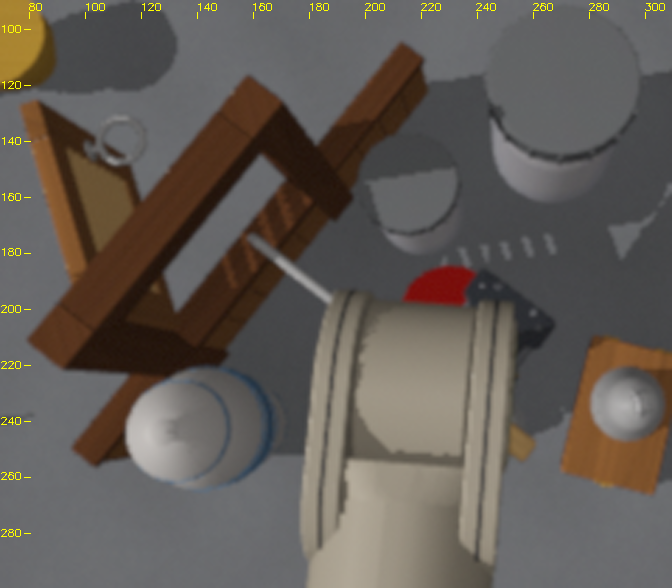

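View pics/s5.png

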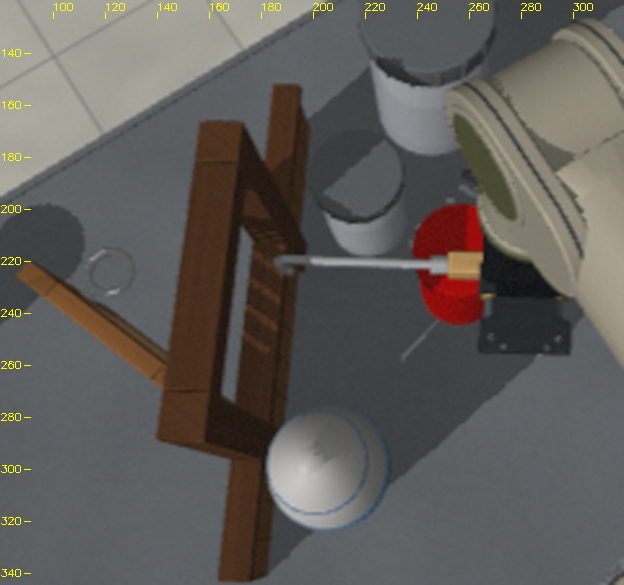

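Request:
jog_arm([
  {"translation":[6,8,0],"twist":0},
  {"translation":[12,16,0],"twist":0},
  {"translation":[12,16,0],"twist":0},
  {"translation":[12,16,0],"twist":0},
  {"translation":[12,16,0],"twist":0},
  {"translation":[12,16,0],"twist":0},
  {"translation":[9,12,0],"twist":0},
  {"translation":[0,0,0],"twist":0},
])

```text
time: 8.3
ee_pos: [0.5006, 0.0528, 0.3111]
eef_rot: [-0.67, 0.226, -0.226, 0.671]
ft_force: [0.2, 0.5, -1.2]
width: 0.0217
```

```bash
python3 look.py 6
```

```text
[ 0.44546024  0.06900753 -0.66372689  1.60150928  0.04212641  1.48637686
 -0.8731078 ] [0.49980647 0.05076223 0.31123873] [ 0.03765253 -1.68315416 -1.602061  ]
```

View pics/t6.png

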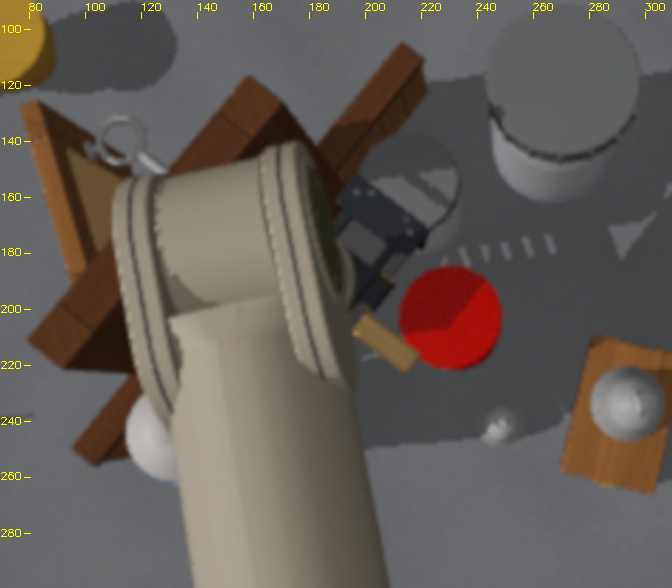

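View pics/s6.png

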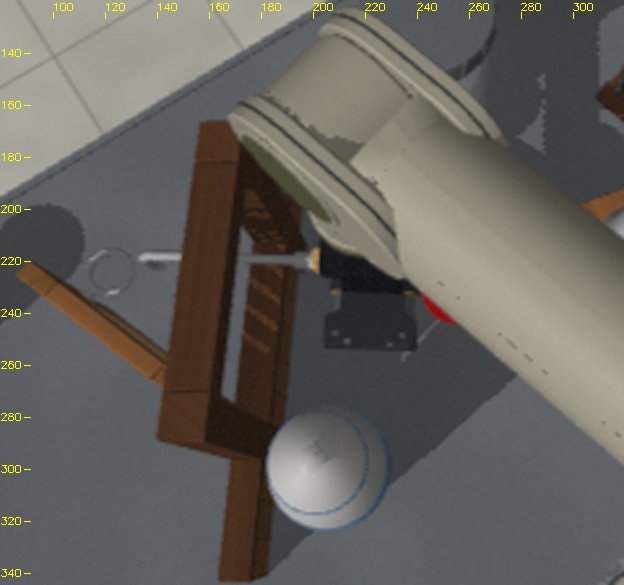

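```bash
cat > tri.py <<'E'
from fit import *
def tri(ut,us):
    o1,d1=ray(t,ut);o2,d2=ray(s,us)
    k=np.linalg.lstsq(np.c_[d1,-d2],o2-o1,rcond=None)[0];a=o1+k[0]*d1;b=o2+k[1]*d2;return (a+b)/2,np.linalg.norm(a-b)
E
python3 - <<'E'
from tri import *
print(tri((147,176),(207,185)))
for yaw in(.91,.924,.94):
  P=W([.4998,.0508,yaw],[[.225,0,.3302],[.22,0,.2802],[.2295,0,.3302]]);print(P[0],proj(t,P).round(1).tolist(),proj(s,P).round(1).tolist())
C6=pickle.load(open("c6.pkl","rb"))
crop(C6["top"],90,110,160,180,8,"pics/t6b.png");crop(C6["side"],90,190,160,250,8,"pics/s6b.png")
E
```

```text
(array([0.507 , 0.0734, 0.6064]), np.float64(0.012324630372267643))
[0.6379 0.2284 0.3302] [[119.6, 143.9], [127.8, 149.7], [118.2, 142.8]] [[135.5, 216.6], [143.5, 221.9], [133.7, 216.6]]
[0.6354 0.2304 0.3302] [[118.7, 144.9], [127.1, 150.6], [117.3, 143.8]] [[135.3, 217.9], [143.3, 223.1], [133.5, 217.8]]
[0.6325 0.2325 0.3302] [[117.8, 146.0], [126.2, 151.6], [116.4, 145.0]] [[135.1, 219.3], [143.1, 224.4], [133.3, 219.3]]
```

View pics/t6b.png

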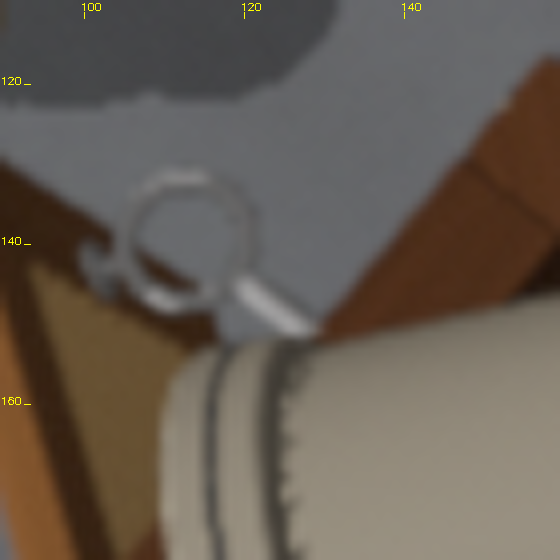

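View pics/s6b.png

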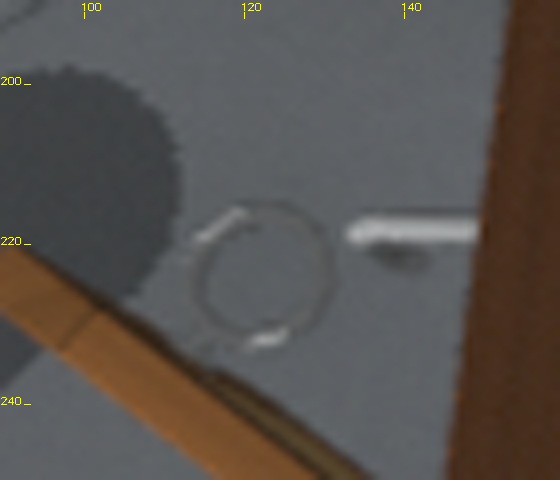

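```bash
python3 - <<'E'
from tri import *
print(atz(t,(112.2,139.3),.2645),atz(s,(122.5,223.2),.2645),atz(t,(113,140),.2645),atz(s,(122.2,224.2),.2645))
E
```

```text
[0.6673 0.2733 0.2645] [0.6694 0.2722 0.2645] [0.6654 0.2711 0.2645] [0.6675 0.2741 0.2645]
```

Request:
jog_arm([
  {"translation":[6,8,0],"twist":0},
  {"translation":[10,13,0],"twist":0},
  {"translation":[10,13,0],"twist":0},
  {"translation":[6.5,8.5,0],"twist":0},
  {"translation":[0,0,0],"twist":0},
  {"translation":[0,0,0],"twist":0},
])

```text
time: 9.0
ee_pos: [0.5321, 0.0932, 0.3115]
eef_rot: [0.67, -0.227, 0.226, -0.67]
ft_force: [0.1, 0.3, -2.1]
width: 0.0216
```

```bash
python3 look.py 7; python3 - <<'E'
from tri import *
C6=pickle.load(open("c7.pkl","rb"))
crop(C6["top"],80,110,160,180,7,"pics/t7b.png");crop(C6["side"],90,190,160,250,8,"pics/s7b.png")
E
```

```text
[ 0.36178156  0.17013914 -0.70044391  1.51057323  0.1101806   1.50092465
 -0.99223708] [0.5320424  0.09276124 0.31162435] [ 0.07864628  0.49646713 -2.01297308]
```

View pics/t7b.png

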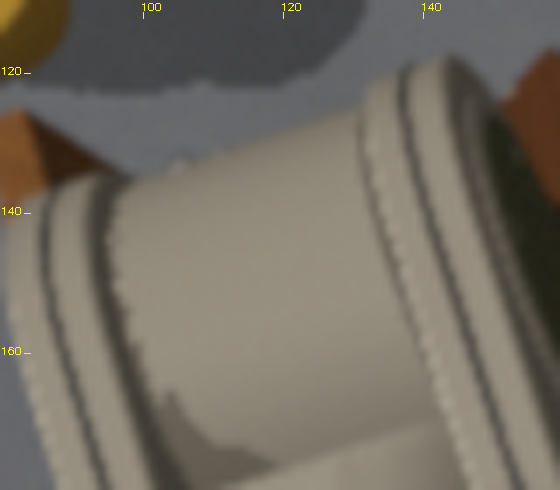

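View pics/s7b.png

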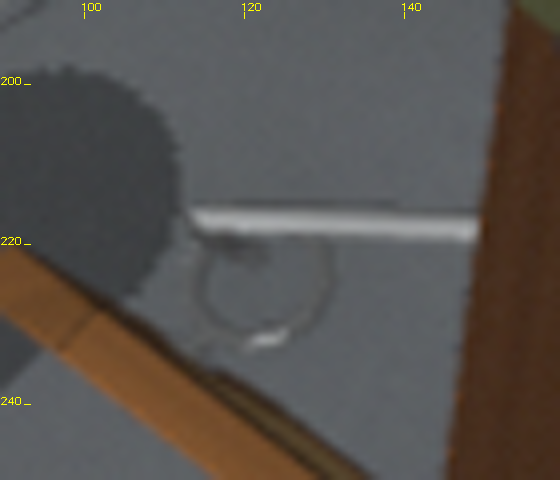

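```bash
python3 - <<'E'
from tri import *
P=W([.5320,.0928,.924],[[.225,0,.3306],[.225,0,.2856],[.22,0,.2806],[.2295,0,.3306]]);print(P[0],proj(s,P).round(1).tolist())
for d in(.298,.3306):print(proj(s,W([.5320,.0928,.924],[[.225,0,d-.0355]])))
print(proj(s,[.668,.2727,.2645]),proj(s,[.6675,.2741,.2645]))
E
```

```text
[0.6676 0.2724 0.3306] [[113.5, 217.1], [120.0, 221.7], [122.6, 222.3], [111.7, 217.0]]
[[123.046  223.9742]]
[[118.6505 220.7837]]
[[122.5907 223.7348]] [[122.2048 224.1919]]
```

Request:
jog_arm([
  {"translation":[0,0,-5],"twist":0},
  {"translation":[0,0,-5],"twist":0},
  {"translation":[0,0,-5],"twist":0},
  {"translation":[0,0,-5],"twist":0},
  {"translation":[0,0,0],"twist":0},
  {"translation":[0,0,0],"twist":0},
])

```text
time: 9.7
ee_pos: [0.5322, 0.0936, 0.2915]
eef_rot: [0.67, -0.226, 0.226, -0.67]
ft_force: [-0.0, 0.0, -2.5]
width: 0.0219
```

Request:
jog_arm([
  {"translation":[0,0,-5],"twist":0},
  {"translation":[0,0,-5],"twist":0},
  {"translation":[0,0,-3],"twist":0},
  {"translation":[0,0,0],"twist":0},
])

```text
time: 10.1
ee_pos: [0.5319, 0.0935, 0.278]
eef_rot: [0.67, -0.227, 0.226, -0.67]
ft_force: [-0.1, -0.0, -2.1]
width: 0.0217
```

```bash
python3 look.py 8; python3 - <<'E'
from tri import *
C6=pickle.load(open("c8.pkl","rb"))
crop(C6["side"],90,190,160,250,8,"pics/s8b.png")
E
```

```text
[ 0.36193819  0.18116461 -0.70077647  1.56833992  0.11753358  1.43508789
 -0.99870807] [0.53218837 0.09355756 0.27854864] [-0.05983871 -0.22565447 -2.15193857]
```

View pics/s8b.png

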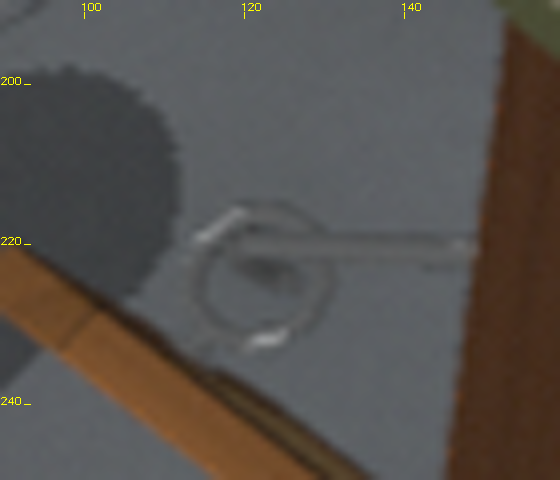

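```bash
cat > path.py <<'E'
from tri import *
def leg(th,lead):
    R2=Rz(th)[:2,:2];r=np.array([-.041,-.172]);r2=R2@r
    tan=-np.array([-r2[1],r2[0]])/np.linalg.norm(r2)
    q=np.array([.008,.1])+r2+lead*tan;return W(w,[q[0],q[1],.2645])[0,:2]
T0=np.array([.5322,.0936])
def tcp(th,lead,th0=.98): return T0+leg(th,lead)-leg(th0,0)
if __name__=="__main__":
    seq=[(.98,0),(.98,.0067),(.98,.0135)]+[(x,.0135) for x in np.linspace(.98,.0,29)[1:]]
    pr=T0
    for th,l in seq[1:]:
        q=tcp(th,l);print(round(th,3),((q-pr)*1000).round(1).tolist(),q.round(4));pr=q
E
python3 path.py
```

```text
0.98 [0.6, -6.7] [0.5328 0.0869]
0.98 [0.6, -6.8] [0.5335 0.0802]
0.945 [0.0, -6.2] [0.5335 0.074 ]
0.91 [-0.2, -6.2] [0.5333 0.0678]
0.875 [-0.4, -6.2] [0.5328 0.0616]
0.84 [-0.6, -6.2] [0.5322 0.0554]
0.805 [-0.9, -6.1] [0.5313 0.0492]
0.77 [-1.1, -6.1] [0.5303 0.0431]
0.735 [-1.3, -6.1] [0.529  0.0371]
0.7 [-1.5, -6.0] [0.5275 0.031 ]
0.665 [-1.7, -6.0] [0.5258 0.0251]
0.63 [-1.9, -5.9] [0.5239 0.0192]
0.595 [-2.1, -5.8] [0.5217 0.0133]
0.56 [-2.3, -5.8] [0.5194 0.0076]
0.525 [-2.5, -5.7] [0.5169 0.0019]
0.49 [-2.7, -5.6] [ 0.5142 -0.0037]
0.455 [-2.9, -5.5] [ 0.5112 -0.0091]
0.42 [-3.1, -5.4] [ 0.5081 -0.0145]
0.385 [-3.3, -5.3] [ 0.5048 -0.0198]
0.35 [-3.5, -5.1] [ 0.5014 -0.0249]
0.315 [-3.7, -5.0] [ 0.4977 -0.0299]
0.28 [-3.8, -4.9] [ 0.4939 -0.0348]
0.245 [-4.0, -4.8] [ 0.4899 -0.0396]
0.21 [-4.2, -4.6] [ 0.4857 -0.0442]
0.175 [-4.3, -4.5] [ 0.4814 -0.0487]
0.14 [-4.5, -4.3] [ 0.477 -0.053]
0.105 [-4.6, -4.1] [ 0.4723 -0.0571]
0.07 [-4.8, -4.0] [ 0.4676 -0.0611]
0.035 [-4.9, -3.8] [ 0.4627 -0.0649]
0.0 [-5.0, -3.6] [ 0.4577 -0.0685]
```

Request:
jog_arm([
  {"translation":[0.6,-6.7,0],"twist":0},
  {"translation":[0.6,-6.7,0],"twist":0},
  {"translation":[0,-6.2,0],"twist":0},
  {"translation":[-0.2,-6.2,0],"twist":0},
  {"translation":[-0.4,-6.2,0],"twist":0},
  {"translation":[-0.6,-6.2,0],"twist":0},
  {"translation":[-0.9,-6.1,0],"twist":0},
  {"translation":[-1.1,-6.1,0],"twist":0},
  {"translation":[0,0,0],"twist":0},
], grip_force=60)

```text
time: 11.1
ee_pos: [0.5302, 0.0418, 0.2786]
eef_rot: [0.67, -0.227, 0.227, -0.669]
ft_force: [-0.2, -0.6, -1.0]
width: 0.0214
```

```bash
python3 look.py 9
```

```text
[ 0.43481092  0.15459824 -0.66609755  1.59023232  0.0967946   1.42988918
 -0.89204701] [0.53027036 0.04268099 0.27860924] [-0.03766212  0.45578541 -1.41518052]
```

View pics/s9.png

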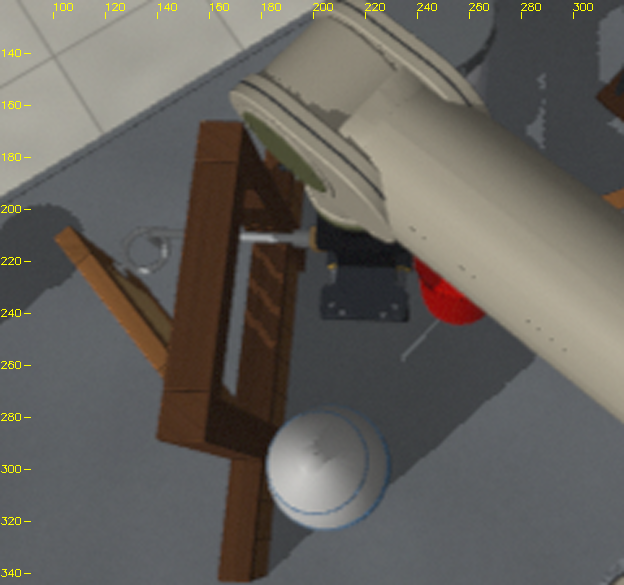

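View pics/t9.png

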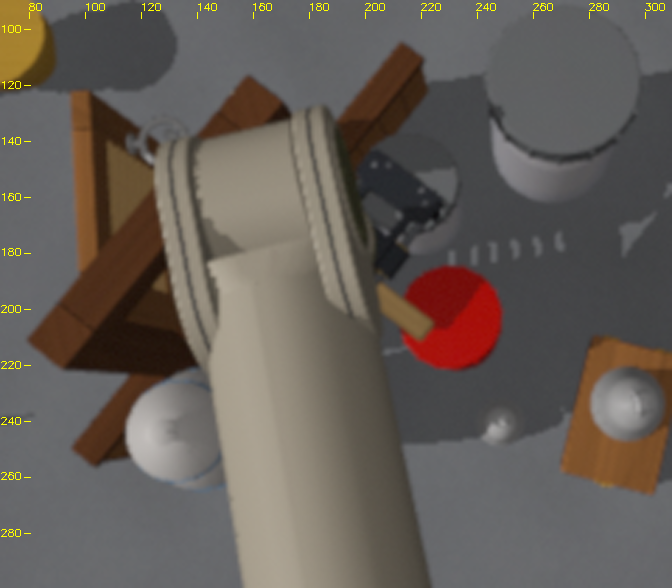

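Request:
jog_arm([
  {"translation":[-1.3,-6.1,0],"twist":0},
  {"translation":[-1.5,-6.0,0],"twist":0},
  {"translation":[-1.7,-6.0,0],"twist":0},
  {"translation":[-1.9,-5.9,0],"twist":0},
  {"translation":[-2.1,-5.8,0],"twist":0},
  {"translation":[-2.3,-5.8,0],"twist":0},
  {"translation":[-2.5,-5.7,0],"twist":0},
  {"translation":[-2.7,-5.6,0],"twist":0},
  {"translation":[-2.9,-5.5,0],"twist":0},
  {"translation":[-3.1,-5.4,0],"twist":0},
  {"translation":[-3.3,-5.3,0],"twist":0},
  {"translation":[-3.5,-5.1,0],"twist":0},
  {"translation":[-3.7,-5.0,0],"twist":0},
  {"translation":[-3.8,-4.9,0],"twist":0},
  {"translation":[0,0,0],"twist":0},
])

```text
time: 12.7
ee_pos: [0.4935, -0.0362, 0.2786]
eef_rot: [0.67, -0.227, 0.227, -0.669]
ft_force: [-0.8, -0.2, -2.6]
width: 0.0213
```

```bash
python3 look.py 10
```

```text
[ 0.5613935   0.05444083 -0.59882017  1.67934402  0.03160574  1.4172049
 -0.69441713] [ 0.49383237 -0.03538266  0.27863169] [-0.06131364 -0.34160207 -1.90335016]
```

View pics/s10.png

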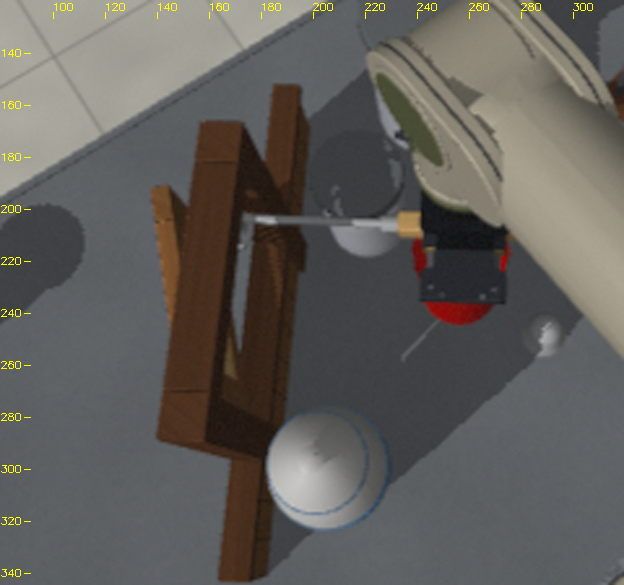

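View pics/t10.png

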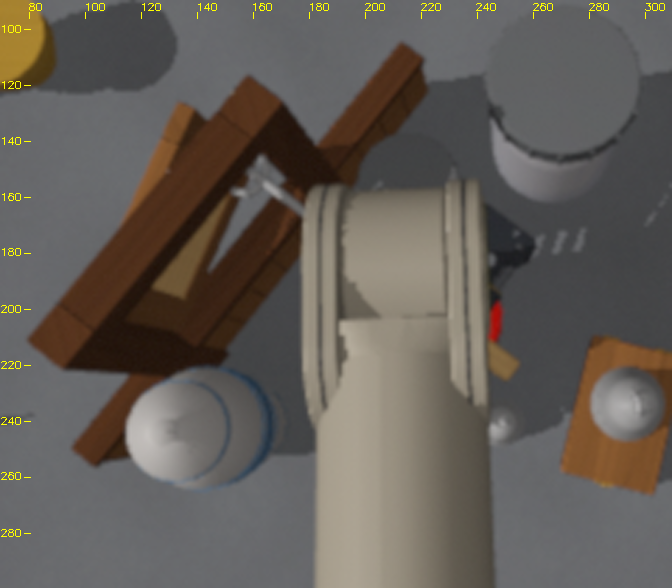

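Request:
jog_arm([
  {"translation":[-4.0,-4.8,0],"twist":0},
  {"translation":[-4.2,-4.6,0],"twist":0},
  {"translation":[-4.3,-4.5,0],"twist":0},
  {"translation":[-4.5,-4.3,0],"twist":0},
  {"translation":[-2.3,-2.1,0],"twist":0},
  {"translation":[-2.3,-2.0,0],"twist":0},
  {"translation":[-2.4,-2.0,0],"twist":0},
  {"translation":[-2.4,-2.0,0],"twist":0},
  {"translation":[-2.4,-1.9,0],"twist":0},
  {"translation":[-1.3,-1.0,0],"twist":0},
  {"translation":[0,0,0],"twist":0},
])

```text
time: 13.9
ee_pos: [0.4636, -0.0643, 0.2786]
eef_rot: [0.67, -0.227, 0.227, -0.67]
ft_force: [-0.3, 0.9, -1.2]
width: 0.0218
```

```bash
python3 look.py 11;  python3 - <<'E'
from tri import *
C6=pickle.load(open("c11.pkl","rb"))
crop(C6["side"],130,155,220,260,5,"pics/s11b.png");crop(C6["top"],110,110,220,230,5,"pics/t11b.png")
E
```

```text
[ 0.61306831 -0.01554891 -0.55975106  1.7407604  -0.0081832   1.4142671
 -0.59721828] [ 0.46367211 -0.06413897  0.27854679] [ 0.87342104  0.31548315 -2.04937025]
```

View pics/s11b.png

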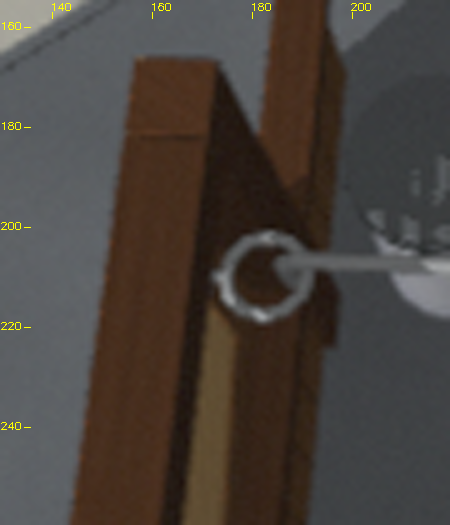

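View pics/t11b.png

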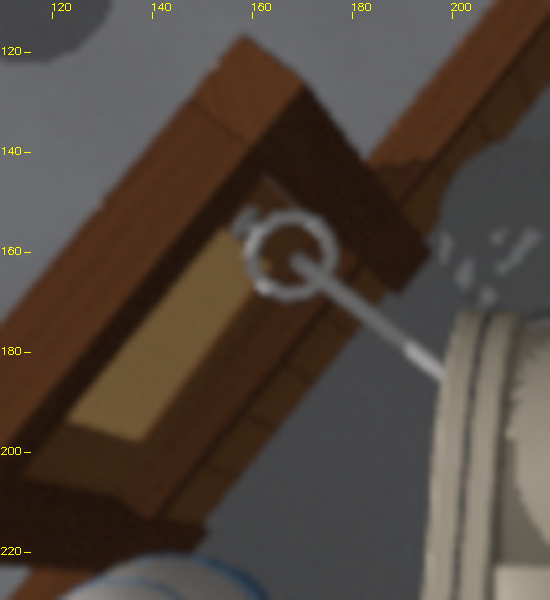

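```bash
cat > th.py <<'E'
from path import *
for a in np.arange(-.02,.12,.02):
    q=np.append(leg(a,0),.2645);print(round(a,2),q.round(4),proj(t,q).round(1),proj(s,q).round(1))
E
python3 th.py
```

```text
-0.02 [0.599  0.1159 0.2645] [[170. 164.]] [[188.1 211. ]]
0.0 [0.6018 0.1181 0.2645] [[169.2 163. ]] [[186.9 210.6]]
0.02 [0.6045 0.1204 0.2645] [[168.4 162. ]] [[185.6 210.3]]
0.04 [0.6072 0.1227 0.2645] [[167.5 161. ]] [[184.3 210. ]]
0.06 [0.6098 0.1251 0.2645] [[166.7 160.1]] [[183.  209.7]]
0.08 [0.6124 0.1275 0.2645] [[165.8 159.1]] [[181.7 209.4]]
0.1 [0.6149 0.13   0.2645] [[164.9 158.2]] [[180.4 209.2]]
```

Request:
jog_arm([
  {"translation":[-1.0,-0.75,0],"twist":0},
  {"translation":[-1.0,-0.75,0],"twist":0},
  {"translation":[-1.0,-0.75,0],"twist":0},
  {"translation":[-1.0,-0.75,0],"twist":0},
  {"translation":[-1.0,-0.75,0],"twist":0},
])

```text
time: 14.5
ee_pos: [0.4587, -0.0679, 0.2786]
eef_rot: [-0.67, 0.226, -0.226, 0.67]
ft_force: [0.5, 0.7, -2.4]
width: 0.0215
```

Request:
jog_arm([
  {"translation":[-1.0,-0.75,0],"twist":0},
  {"translation":[-1.0,-0.75,0],"twist":0},
  {"translation":[0,0,0],"twist":0},
])

```text
time: 14.8
ee_pos: [0.4566, -0.0697, 0.2786]
eef_rot: [0.67, -0.227, 0.227, -0.67]
ft_force: [0.2, 0.6, -1.3]
width: 0.0213
```

```bash
python3 look.py 12;  python3 - <<'E'
from tri import *
C6=pickle.load(open("c12.pkl","rb"))
crop(C6["side"],130,155,220,260,5,"pics/s12b.png");crop(C6["top"],110,110,220,230,5,"pics/t12b.png")
E
```

```text
[ 0.6226845  -0.03155531 -0.55050905  1.75443445 -0.01639003  1.41398989
 -0.57738406] [ 0.45673734 -0.06962178  0.27860139] [ 0.11492871  0.2161531  -2.60623505]
```

View pics/s12b.png

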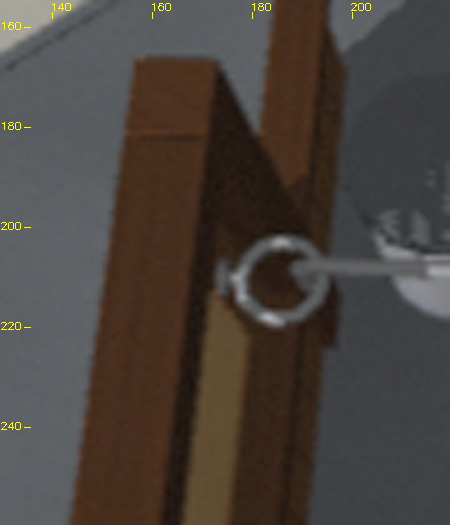

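View pics/t12b.png

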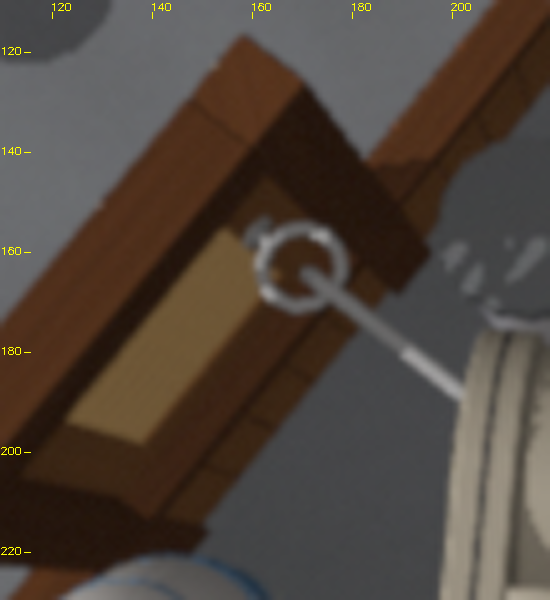

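Request:
jog_arm([
  {"translation":[-0.8,-0.6,0],"twist":0},
  {"translation":[-0.8,-0.6,0],"twist":0},
  {"translation":[0,0,0],"twist":0},
])

```text
time: 15.2
ee_pos: [0.4559, -0.0696, 0.2788]
eef_rot: [-0.669, 0.226, -0.227, 0.671]
ft_force: [4.6, 4.8, -3.5]
width: 0.0216
```

Request:
jog_arm([
  {"translation":[-0.8,-0.6,0],"twist":0},
  {"translation":[-0.8,-0.6,0],"twist":0},
  {"translation":[0,0,0],"twist":0},
])

```text
time: 15.5
ee_pos: [0.4552, -0.0694, 0.279]
eef_rot: [-0.669, 0.225, -0.227, 0.671]
ft_force: [9.8, 9.2, -5.4]
width: 0.0217
```

Request:
jog_arm([
  {"translation":[-0.8,-0.6,0],"twist":0},
  {"translation":[-0.8,-0.6,0],"twist":0},
  {"translation":[0,0,0],"twist":0},
])

```text
time: 15.8
ee_pos: [0.4547, -0.0692, 0.2793]
eef_rot: [-0.668, 0.224, -0.227, 0.672]
ft_force: [14.4, 15.0, -5.6]
width: 0.0216
```

Request:
jog_arm([
  {"translation":[1.5,1.1,0],"twist":0},
  {"translation":[1.5,1.1,0],"twist":0},
  {"translation":[2,1.5,0],"twist":0},
  {"translation":[3,2.2,0],"twist":0},
  {"translation":[3,2.2,0],"twist":0},
  {"translation":[3,2.2,0],"twist":0},
  {"translation":[0,0,0],"twist":0},
  {"translation":[0,0,0],"twist":0},
])

```text
time: 16.6
ee_pos: [0.466, -0.0627, 0.2785]
eef_rot: [0.67, -0.226, 0.226, -0.67]
ft_force: [-0.3, -0.4, -2.5]
width: 0.0215
```

```bash
python3 look.py 13;  python3 - <<'E'
from tri import *
C6=pickle.load(open("c13.pkl","rb"))
crop(C6["side"],130,155,260,260,5,"pics/s13b.png");crop(C6["top"],110,110,220,230,5,"pics/t13b.png")
E
```

```text
[ 0.61046383 -0.01047771 -0.56219862  1.73638315 -0.00551889  1.41419322
 -0.60298386] [ 0.46588535 -0.06282578  0.27854419] [ 0.08705389  0.57993216 -1.63275139]
```

View pics/s13b.png

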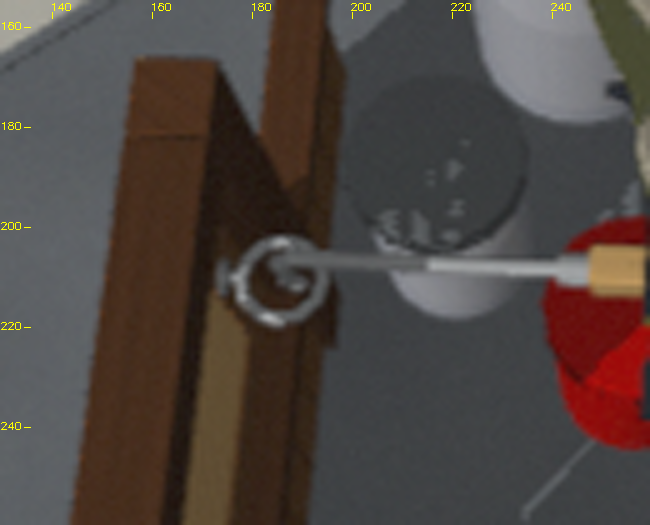

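View pics/t13b.png

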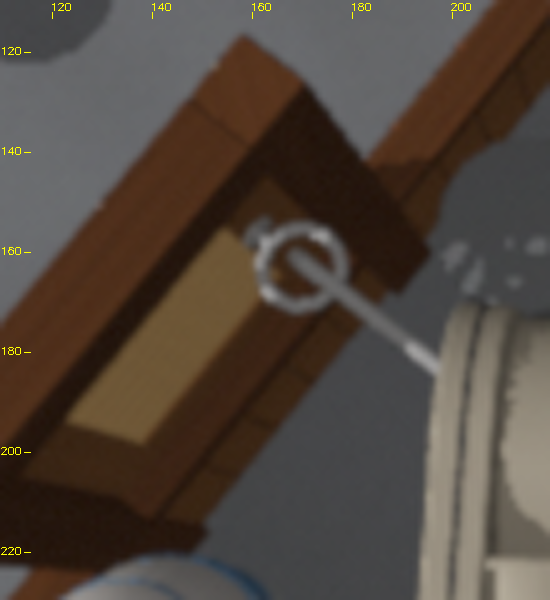

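Request:
jog_arm([
  {"translation":[0,0,4],"twist":0},
  {"translation":[0,0,5],"twist":0},
  {"translation":[0,0,5],"twist":0},
  {"translation":[0,0,5],"twist":0},
  {"translation":[0,0,5],"twist":0},
  {"translation":[0,0,5],"twist":0},
  {"translation":[0,0,5],"twist":0},
  {"translation":[0,0,0],"twist":0},
])

```text
time: 17.5
ee_pos: [0.4663, -0.0627, 0.3134]
eef_rot: [-0.67, 0.226, -0.227, 0.67]
ft_force: [0.6, 0.4, -2.2]
width: 0.0217
```

```bash
python3 look.py 14;  python3 - <<'E'
from tri import *
C6=pickle.load(open("c14.pkl","rb"))
crop(C6["side"],130,155,260,260,5,"pics/s14b.png");crop(C6["top"],110,110,220,230,5,"pics/t14b.png")
E
```

```text
[ 0.61180244 -0.02093957 -0.55876364  1.67551136 -0.01110164  1.48378123
 -0.59786924] [ 0.46599694 -0.06268123  0.31252596] [ 0.27787723 -0.57903929 -1.41341543]
```

View pics/s14b.png

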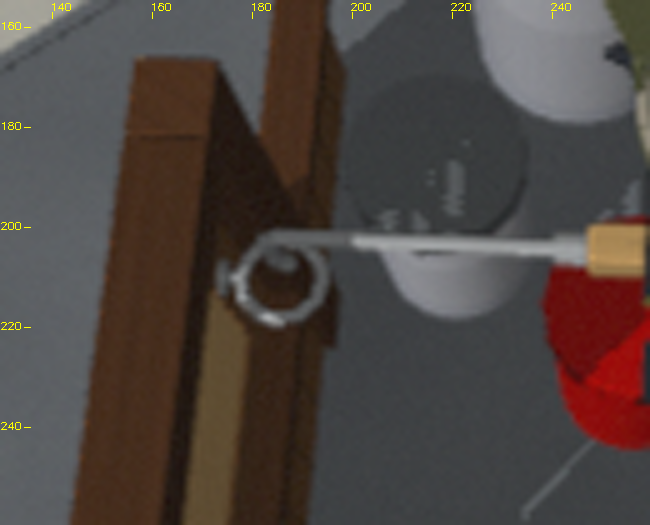

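View pics/t14b.png

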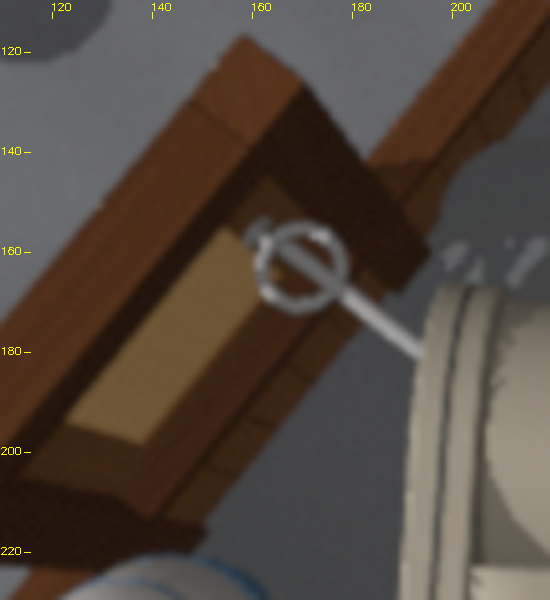

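```bash
python3 - <<'E'
from tri import *
for yaw in(.915,.924,.935):
  P=W([.4660,-.0627,yaw],[[.225,0,.3316],[.22,0,.2816],[.065,0,.3316]]);print(proj(t,P).round(1).tolist(),proj(s,P).round(1).tolist())
E
```

```text
[[164.2, 157.2], [170.2, 162.3], [214.9, 196.1]] [[182.7, 201.9], [188.2, 207.9], [247.7, 204.4]]
[[163.7, 157.9], [169.7, 162.9], [214.7, 196.3]] [[182.6, 202.7], [188.1, 208.6], [247.7, 204.6]]
[[163.0, 158.6], [169.1, 163.7], [214.5, 196.6]] [[182.5, 203.7], [188.0, 209.5], [247.7, 204.9]]
```

Request:
jog_arm([
  {"translation":[-1,-8,2],"twist":0},
  {"translation":[-1,-16,0],"twist":0},
  {"translation":[-1,-20,0],"twist":0},
  {"translation":[-1,-20,0],"twist":-0.04},
  {"translation":[-1,-20,0],"twist":-0.05},
  {"translation":[-1,-20,0],"twist":-0.05},
  {"translation":[-1,-20,0],"twist":-0.05},
  {"translation":[-1,-20,0],"twist":-0.05},
  {"translation":[-1,-20,0],"twist":-0.05},
  {"translation":[-1,-20,0],"twist":-0.05},
  {"translation":[-1,-20,0],"twist":-0.05},
  {"translation":[-1,-20,0],"twist":-0.05},
  {"translation":[-1,-20,0],"twist":-0.05},
  {"translation":[-1,-20,0],"twist":-0.05},
  {"translation":[-1,-20,0],"twist":-0.05},
  {"translation":[-1,-20,0],"twist":-0.05},
  {"translation":[-2,-20,0],"twist":-0.05},
  {"translation":[-2,-15,0],"twist":-0.05},
  {"translation":[-2,-4.3,0],"twist":-0.007},
  {"translation":[0,0,0],"twist":0},
])

```text
time: 19.6
ee_pos: [0.4437, -0.4065, 0.3144]
eef_rot: [-0.541, 0.456, -0.455, 0.541]
ft_force: [0.8, 0.9, -2.6]
width: 0.0218
```

```bash
python3 look.py 15;  python3 - <<'E'
from tri import *
from scipy.spatial.transform import Rotation as R
C6=pickle.load(open("c15.pkl","rb"))
crop(C6["side"],250,60,440,230,4,"pics/s15b.png");crop(C6["top"],290,110,430,270,4,"pics/t15b.png")
st=read_state();M=R.from_quat(st["eef_rot"]).as_matrix();print(np.arctan2(M[1,0],M[0,0])+np.pi/2,M[:,1])
M=R.from_quat([.541,-.455,.455,-.541]).as_matrix();print(np.arctan2(M[1,0],M[0,0])+np.pi/2)
e=st["ee_pos"]
for yaw in(.165,.173,.18):
    z=e[2]+.019;P=W([e[0],e[1],yaw],[[.225,0,z],[.22,0,z-.05],[.065,0,z+.013],[-.085,0,z+.013]])
    print(yaw,proj(t,P).round(1).tolist(),proj(s,P).round(1).tolist())
E
```

```text
[ 0.86358946  0.26219588 -0.2515184   1.36421855  0.06418337  1.52298542
 -0.78011736] [ 0.4444243  -0.40512487  0.31474358] [-1.46279805 -0.73497492 -2.37315695]
0.17341236199161902 [ 0.0004  0.0003 -1.    ]
0.17226350592364104
0.165 [[357.6, 131.7], [352.3, 138.8], [373.3, 193.6], [387.2, 256.2]] [[320.3, 87.2], [318.7, 98.6], [366.7, 121.0], [412.8, 158.1]]
0.173 [[356.9, 131.8], [351.7, 138.9], [373.1, 193.7], [387.5, 256.2]] [[319.9, 87.6], [318.3, 99.0], [366.6, 121.2], [412.9, 158.0]]
0.18 [[356.3, 131.9], [351.1, 139.0], [372.9, 193.7], [387.7, 256.1]] [[319.5, 87.9], [317.9, 99.3], [366.5, 121.3], [413.1, 157.8]]
```

View pics/s15b.png

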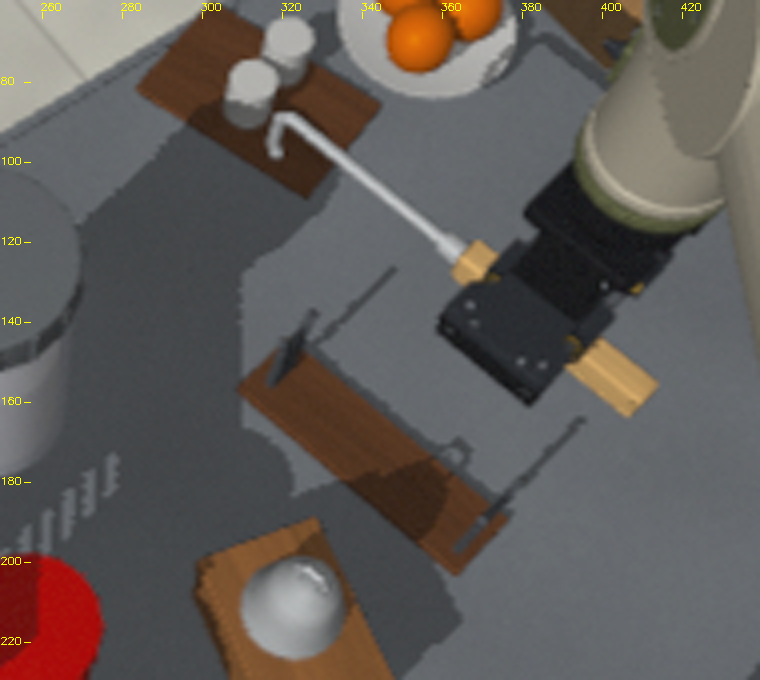

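View pics/t15b.png

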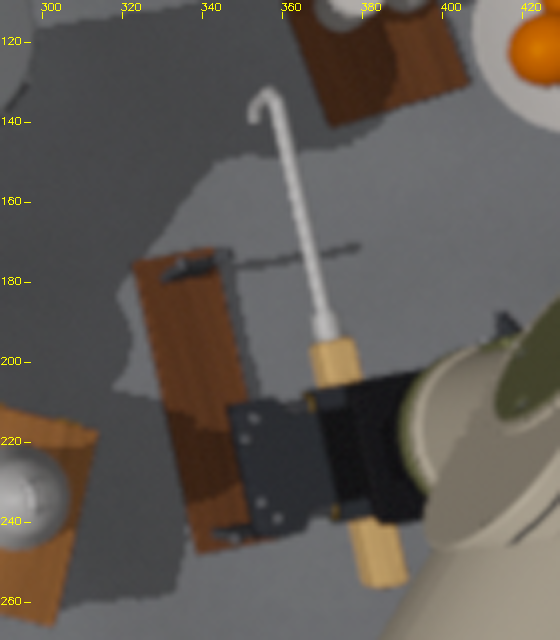

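View pics/t15.png

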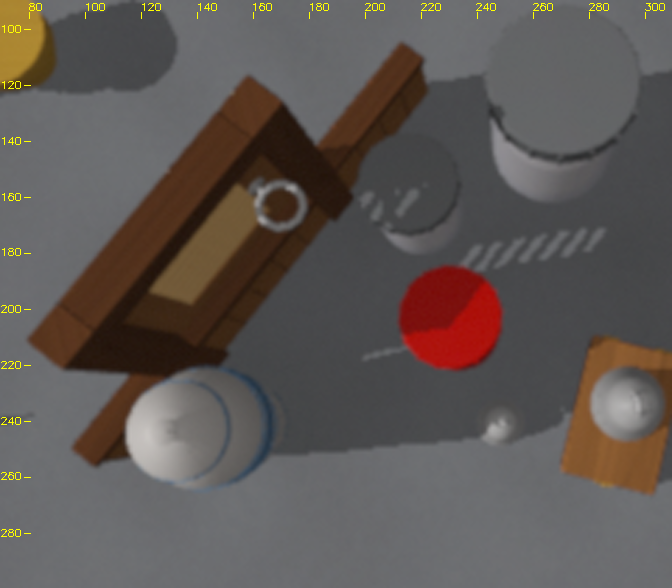

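Request:
jog_arm([
  {"translation":[0,0,-10],"twist":0},
  {"translation":[0,0,-22],"twist":0},
  {"translation":[0,0,-22],"twist":0},
  {"translation":[0,0,-22],"twist":0},
  {"translation":[0,0,-22],"twist":0},
  {"translation":[0,0,-22],"twist":0},
  {"translation":[0,0,-22],"twist":0},
  {"translation":[0,0,-22],"twist":0},
  {"translation":[0,0,-22],"twist":0},
  {"translation":[0,0,-12],"twist":0},
  {"translation":[0,0,-5],"twist":0},
  {"translation":[0,0,0],"twist":0},
  {"translation":[0,0,0],"twist":0},
])

```text
time: 21.0
ee_pos: [0.4445, -0.4063, 0.1126]
eef_rot: [-0.541, 0.455, -0.456, 0.541]
ft_force: [0.6, -0.4, -2.3]
width: 0.0214
```

```bash
python3 - <<'E'
from h import *
C=cams()
crop(C["top"],300,130,410,270,4.5,"pics/t16.png")
crop(C["side"],290,110,410,230,5,"pics/s16.png")
print(read_state()["ee_pos"])
E
```

```text
[ 0.44451613 -0.40635666  0.11268482]
```

View pics/t16.png

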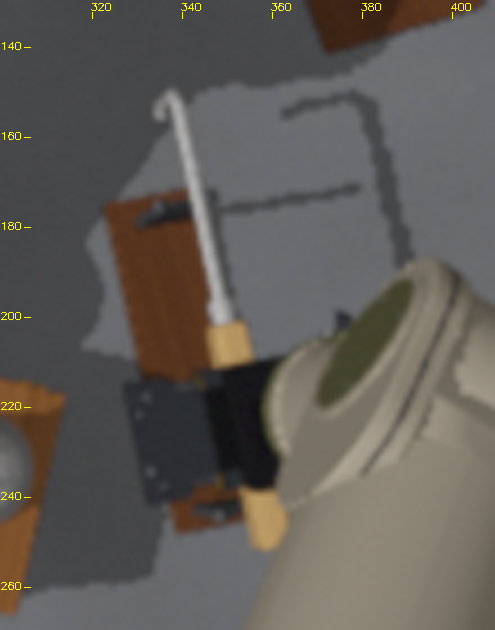

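View pics/s16.png

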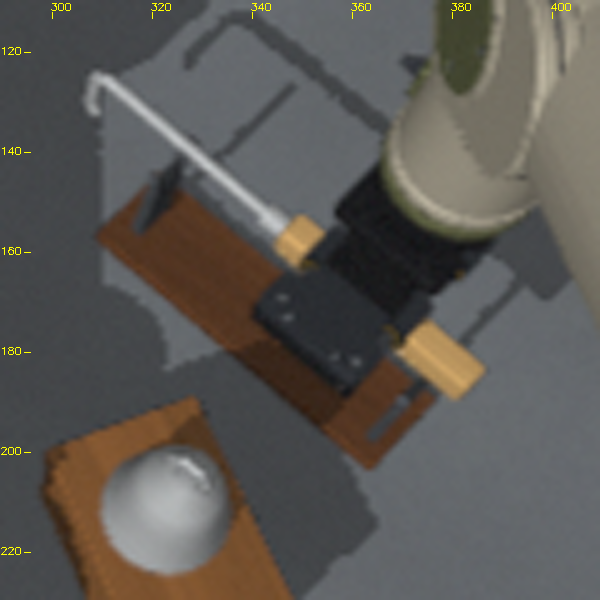

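Request:
jog_arm([
  {"translation":[-0.7,0.3,-8],"twist":0},
  {"translation":[0,0,-8],"twist":0},
  {"translation":[0,0,-6],"twist":0},
  {"translation":[0,0,-6],"twist":0},
  {"translation":[0,0,-5],"twist":0},
  {"translation":[0,0,-4],"twist":0},
  {"translation":[0,0,-4],"twist":0},
  {"translation":[0,0,-2],"twist":0},
  {"translation":[0,0,-2],"twist":0},
  {"translation":[0,0,0],"twist":0},
  {"translation":[0,0,0],"twist":0},
])

```text
time: 22.2
ee_pos: [0.4434, -0.4057, 0.0667]
eef_rot: [0.541, -0.455, 0.455, -0.541]
ft_force: [0.4, 0.0, -1.7]
width: 0.0212
```

Request:
jog_arm([
  {"translation":[0,0,-0.7],"twist":0},
  {"translation":[0,0,0],"twist":0},
  {"translation":[0,0,0],"twist":0},
])

```text
time: 22.5
ee_pos: [0.4434, -0.4057, 0.0665]
eef_rot: [0.541, -0.455, 0.455, -0.541]
ft_force: [-2.5, 0.9, 5.6]
width: 0.0218
```

```bash
python3 - <<'E'
from h import *
C=cams()
crop(C["top"],300,130,410,270,4.5,"pics/t17.png")
crop(C["side"],290,110,410,230,5,"pics/s17.png")
for i in range(4):
    s=read_state();print(s["ee_pos"],s["ft_force"])
E
```

```text
[ 0.44340289 -0.4057455   0.06650487] [-2.50144361  1.97590177  5.96594443]
[ 0.44340289 -0.4057455   0.06650487] [-2.50144361  1.97590177  5.96594443]
[ 0.44340289 -0.4057455   0.06650487] [-2.50144361  1.97590177  5.96594443]
[ 0.44340289 -0.4057455   0.06650487] [-2.50144361  1.97590177  5.96594443]
```

View pics/t17.png

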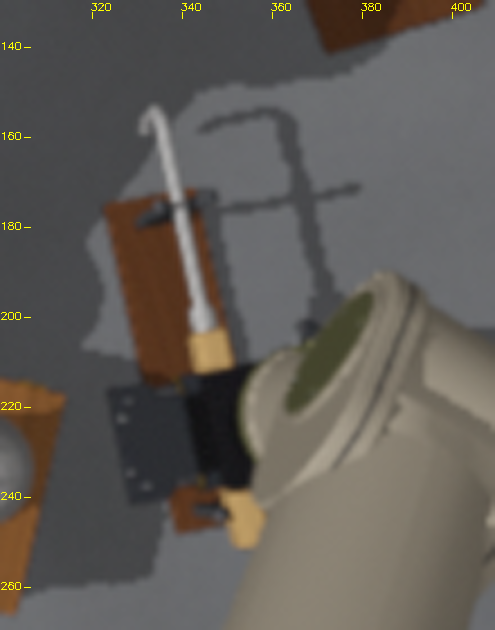

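View pics/s17.png

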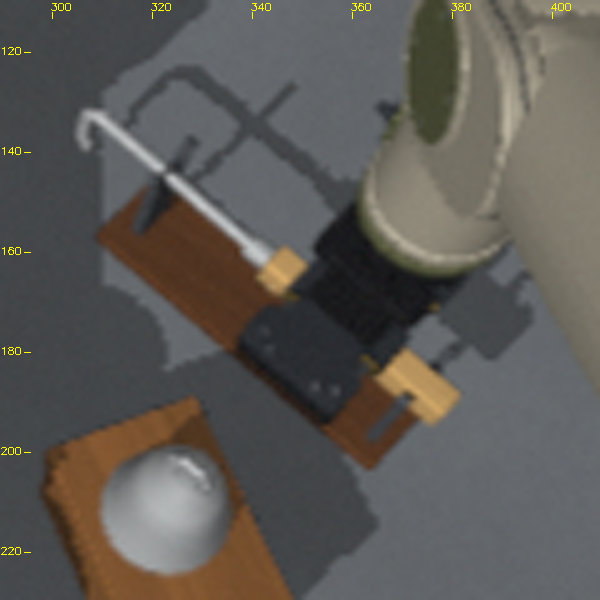

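Request:
jog_arm([
  {"translation":[0,0,0.5],"twist":0},
  {"translation":[0,0,0],"twist":0},
])

```text
time: 22.8
ee_pos: [0.4434, -0.4058, 0.0666]
eef_rot: [0.541, -0.455, 0.455, -0.541]
ft_force: [-0.6, 0.8, 2.5]
width: 0.0215
```

Request:
jog_arm([
  {"translation":[0,0,0],"twist":0},
  {"translation":[0,0,0],"twist":0},
  {"translation":[0,0,0],"twist":0},
  {"translation":[0,0,0],"twist":0},
  {"translation":[0,0,0],"twist":0},
  {"translation":[0,0,0],"twist":0},
  {"translation":[0,0,0],"twist":0},
  {"translation":[0,0,0],"twist":0},
  {"translation":[0,0,0],"twist":0},
  {"translation":[0,0,0],"twist":0},
], grip=0.2)

```text
time: 23.8
ee_pos: [0.4433, -0.4057, 0.0664]
eef_rot: [0.541, -0.455, 0.455, -0.541]
ft_force: [-0.2, -0.2, -0.6]
width: 0.0693
```

Straight up and clear, then back over the start position.

Request:
jog_arm([
  {"translation":[0,0,8],"twist":0},
  {"translation":[0,0,15],"twist":0},
  {"translation":[0,0,20],"twist":0},
  {"translation":[0,0,25],"twist":0},
  {"translation":[0,0,25],"twist":0},
  {"translation":[0,0,25],"twist":0},
  {"translation":[0,0,25],"twist":0},
  {"translation":[-20,-20,10],"twist":0},
  {"translation":[-25,-20,0],"twist":0},
  {"translation":[-25,-20,0],"twist":0},
  {"translation":[-25,-20,0],"twist":0},
  {"translation":[-25,-20,0],"twist":0},
  {"translation":[-25,-20,0],"twist":0},
  {"translation":[-25,-20,0],"twist":0},
  {"translation":[-25,-20,0],"twist":0},
  {"translation":[-20,-15,0],"twist":0},
  {"translation":[0,0,0],"twist":0},
  {"translation":[0,0,0],"twist":0},
])

```text
time: 25.6
ee_pos: [0.2283, -0.5808, 0.2205]
eef_rot: [0.541, -0.455, 0.456, -0.541]
ft_force: [0.4, 0.6, -0.6]
width: 0.0696
```

```bash
python3 - <<'E'
from h import *
import pickle
C0=pickle.load(open("c0.pkl","rb"));C=cams()
for n in C:
    cv2.imwrite(f"pics/{n}_end.png",cv2.cvtColor(C[n]["img"],cv2.COLOR_RGB2BGR))
    d=cv2.absdiff(C[n]["img"],C0[n]["img"]);cv2.imwrite(f"pics/{n}_diff.png",cv2.convertScaleAbs(d,alpha=3))
crop(C["top"],300,130,410,270,4.5,"pics/t18.png");crop(C["side"],290,110,410,230,5,"pics/s18.png")
print(read_state()["time"])
E
```

```text
25.7
```

View pics/top_end.png

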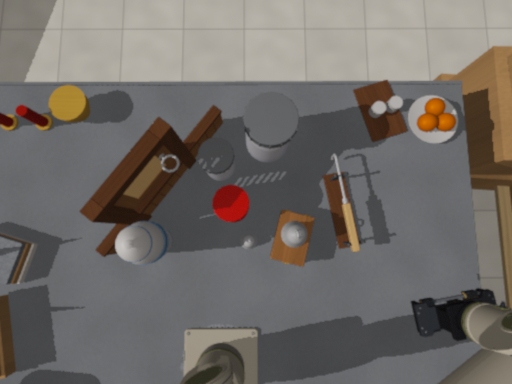

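View pics/top_diff.png

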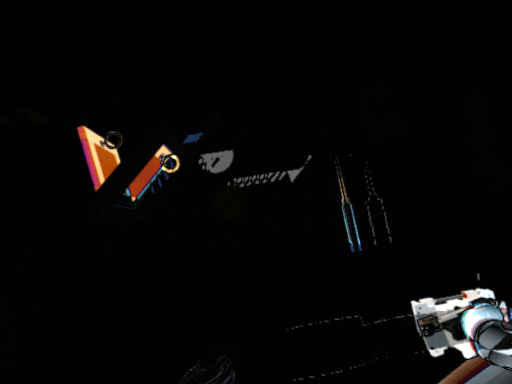

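View pics/side_diff.png

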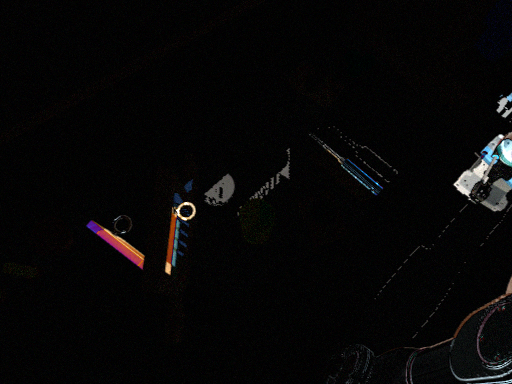

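View pics/s18.png

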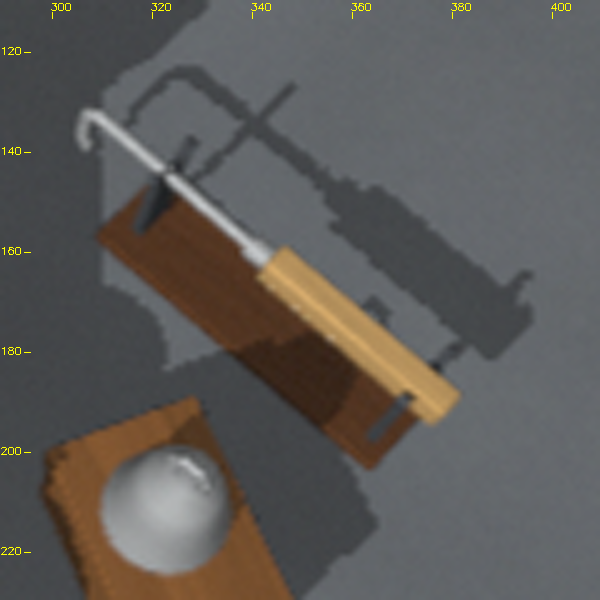

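View pics/t18.png

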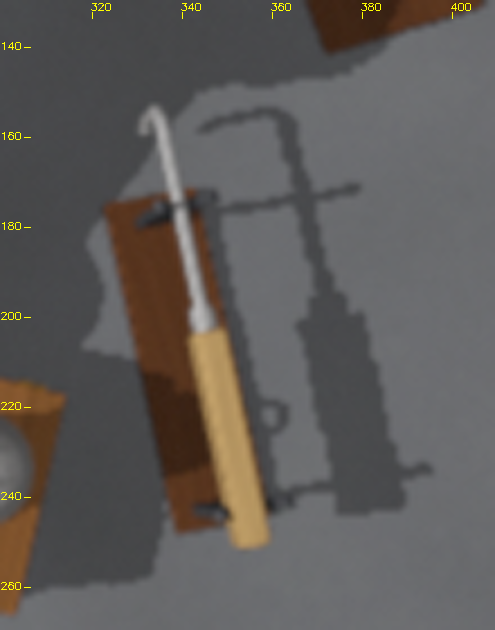

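```bash
python3 - <<'E'
from bench import *
print(close_job())
E
```

```text
the job is handed in; nothing more can be done
None
```

The shutter is shut, the pole is back in both forks of its rest, and I handed the job in at about 26 s. No verdict was reported.

**What I did:** I gripped the pole by its handle, passed its hook through the opening and lowered the leg into the ring. I then drew the leaf shut along its arc, slowing to about 10 mm/s over the last stretch. Once it met its stop I centred the hook in the ring, lifted it out, laid the pole back, let go and backed the arm away.

**What the last checks showed:**
- **Shutter:** as I kept pulling at the end, the wrist force rose to about 20 N and the leaf did not move further, so it is on its stop. After I unhooked, the ring was in the same place in later pictures. It showed at about pixel (170, 163) in the top camera, where the fully shut position predicts (169, 163).
- **Side camera:** it disagreed slightly. Mid-closing it gave about 0.08 rad open where the top camera gave 0.035. At the end it read about 1.5 pixels short of the predicted shut position. I put that down to calibration.
- **Pole:** it lies in both forks with the hook hanging down at the same end, within about 1 pixel (2–3 mm sideways) of where it started.
- **Other things:** comparing before and after pictures, the jar, canister, box and bell had not moved. Only the shutter, ring, pole, shadows and arm changed.

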